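Load the canister station and torque its clamps to the click

TASK

Load the canister station: switch its isolator off, turn both clamp knobs anticlockwise past their detents all the way back to the open stops, and stand every brass canister from the bench fully home in a bore of the clear rack. Then turn both knobs clockwise until each clicks past its detent and stays locked, and only then switch the isolator back on; do not knock over the glass jar, and never have the power on while a clamp is open.

Things in the scene. Friction and masses are not known exactly. Their poses are not given: they have to be found in the camera images.
- rack: fixed station: clear rack block 100 x 330 mm, 40 mm high, with four bores in one row along its y; at each end a grey housing (100 x 78 mm, 72 mm high, centred at y = -206 and +206 mm) carries a clamp knob. Origin: centre of the block's underside, on the bench; x points across the row, away from the robot
- keeper0 (a joint): slide of the steel keeper bar of bores 0 and 1, m, driven by knob0. The bar runs along the row on its +x side, 75 to 83 mm above the bench. 0 = open, its edge 32 mm from the bore axes; 0.014 = locked, edge 18 mm from the axes, over the canister shoulders: it then blocks these bores
- keeper1 (a joint): slide of the steel keeper bar of bores 2 and 3, m, driven by knob1. The bar runs along the row on its +x side, 75 to 83 mm above the bench. 0 = open, its edge 32 mm from the bore axes; 0.014 = locked, edge 18 mm from the axes, over the canister shoulders: it then blocks these bores
- bore0 (a point): centre of the flat floor of bore 0 (rack y = -120 mm), 10 mm above the bench; bore 51 mm diameter, 30 mm deep, mouth 40 mm above the bench
- bore1 (a point): centre of the flat floor of bore 1 (rack y = -40 mm), 10 mm above the bench; bore 51 mm diameter, 30 mm deep, mouth 40 mm above the bench
- bore2 (a point): centre of the flat floor of bore 2 (rack y = 40 mm), 10 mm above the bench; bore 51 mm diameter, 30 mm deep, mouth 40 mm above the bench
- bore3 (a point): centre of the flat floor of bore 3 (rack y = 120 mm), 10 mm above the bench; bore 51 mm diameter, 30 mm deep, mouth 40 mm above the bench
- knob0 (a joint): angle of the clamp knob at the rack's -y end, rad, vertical axis, grows clockwise seen from above: 0 = open stop; free to about 0.45, then a sprung detent with its peak at 0.90; past it the knob snaps to its locked stop at 1.25 and stays. Passing the detent takes about 0.25 N m either way
- knob1 (a joint): angle of the clamp knob at the rack's +y end, rad, vertical axis, grows clockwise seen from above: 0 = open stop; free to about 0.45, then a sprung detent with its peak at 0.90; past it the knob snaps to its locked stop at 1.25 and stays. Passing the detent takes about 0.25 N m either way
- grip0 (a point): point on the axis of knob0 at the height to grip, 103 mm above the bench. The black grip bar is 64 mm long along this point's x, 16 mm thick along its y, from 85 to 119 mm above the bench; it turns with the knob; along the rack's x when the knob is at 0
- grip1 (a point): point on the axis of knob1 at the height to grip, 103 mm above the bench. The black grip bar is 64 mm long along this point's x, 16 mm thick along its y, from 85 to 119 mm above the bench; it turns with the knob; along the rack's x when the knob is at 0
- isolator: fixed grey isolator box 120 mm (x) x 75 mm x 45 mm high, to the left or right of the canisters; origin: centre of the underside. A toggle on its top swings in the box's x-z plane about an axis along the box's y, 42 mm above the bench
- toggle (a joint): toggle angle, rad: 0 = off (leaning to the box's -x, towards the robot), 1 = on (leaning to +x, away); over-centre spring, snaps to whichever end it is nearer to
- toggle_tip (a point): centre of the black ball (28 mm diameter) at the end of the toggle, 90 mm from the hinge on a 12 mm steel rod; about 121 mm above the bench at either end, 43 mm to either side of the box's centre
- can0: brass canister, standing; body 46 mm diameter and 62 mm tall, then a flat shoulder and a neck 28 mm diameter from 62 to 105 mm above the underside; 0.2 to 0.4 kg, heavy base. Origin: centre of the underside, z up along its axis. Two to four canisters are present, all alike
- can1: brass canister, standing; body 46 mm diameter and 62 mm tall, then a flat shoulder and a neck 28 mm diameter from 62 to 105 mm above the underside; 0.2 to 0.4 kg, heavy base. Origin: centre of the underside, z up along its axis. Two to four canisters are present, all alike
- can2: brass canister, standing; body 46 mm diameter and 62 mm tall, then a flat shoulder and a neck 28 mm diameter from 62 to 105 mm above the underside; 0.2 to 0.4 kg, heavy base. Origin: centre of the underside, z up along its axis. Two to four canisters are present, all alike
- can3: brass canister, standing; body 46 mm diameter and 62 mm tall, then a flat shoulder and a neck 28 mm diameter from 62 to 105 mm above the underside; 0.2 to 0.4 kg, heavy base. Origin: centre of the underside, z up along its axis. Two to four canisters are present, all alike
- jar: bystander among the canisters: amber glass jar with a white lid, 50 mm diameter, 75 mm tall; origin: centre of the underside
Things that resemble listed ones, but are neither listed nor needed, are in the scene too. Leave any black or blue look-alike of the can1 alone. Leave any blue look-alike of the isolator alone.

How it is judged:
On the way, in this order (a step that is already met when the one before it is completed fails the run):
1. the isolator is switched off (value of joint toggle below 0.15 rad), for 0.2 s.
2. both clamp knobs are turned back to open (below 0.3 rad) (value of joint each of knob0, knob1 below 0.3 rad), for 0.2 s.
3. every canister stands in a bore while the clamps are open and the isolator is off ((distance between can0 and bore0 below 0.006 m or distance between can0 and bore1 below 0.006 m or distance between can0 and bore2 below 0.006 m or distance between can0 and bore3 below 0.006 m) and angle between each of can0, can1, can2, can3's own z axis and vertical below 0.08 rad and (distance between can1 and bore0 below 0.006 m or distance between can1 and bore1 below 0.006 m or distance between can1 and bore2 below 0.006 m or distance between can1 and bore3 below 0.006 m) and (distance between can2 and bore0 below 0.006 m or distance between can2 and bore1 below 0.006 m or distance between can2 and bore2 below 0.006 m or distance between can2 and bore3 below 0.006 m) and (distance between can3 and bore0 below 0.006 m or distance between can3 and bore1 below 0.006 m or distance between can3 and bore2 below 0.006 m or distance between can3 and bore3 below 0.006 m) and value of joint each of knob0, knob1 below 0.6 rad and value of joint toggle below 0.3 rad), for 0.3 s.
4. both knobs have clicked past their detents to the locked stop (above 1.15 rad) with the isolator still off (value of joint each of knob0, knob1 above 1.15 rad and value of joint toggle below 0.3 rad), for 0.3 s.
5. the isolator is switched on (value of joint toggle above 0.85 rad), for 0.2 s.
At the end, for the whole second after the job is handed in: every canister present stands upright (within 0.08 rad) and at rest with its underside within 6 mm of the floor centre of a bore, both knobs are locked past their detents (above 1.15 rad), the isolator is on (above 0.85 rad) ((distance between can0 and bore0 below 0.006 m or distance between can0 and bore1 below 0.006 m or distance between can0 and bore2 below 0.006 m or distance between can0 and bore3 below 0.006 m) and angle between each of can0, can1, can2, can3's own z axis and vertical below 0.08 rad and (distance between can1 and bore0 below 0.006 m or distance between can1 and bore1 below 0.006 m or distance between can1 and bore2 below 0.006 m or distance between can1 and bore3 below 0.006 m) and (distance between can2 and bore0 below 0.006 m or distance between can2 and bore1 below 0.006 m or distance between can2 and bore2 below 0.006 m or distance between can2 and bore3 below 0.006 m) and (distance between can3 and bore0 below 0.006 m or distance between can3 and bore1 below 0.006 m or distance between can3 and bore2 below 0.006 m or distance between can3 and bore3 below 0.006 m) and value of joint each of knob0, knob1 above 1.15 rad and value of joint toggle above 0.85 rad and linear speed of each of can0, can1, can2, can3 below 0.03 m/s); the robot touches nothing.
It fails at once if the power is on while a clamp is open (toggle above 0.7, a knob below 0.6) (value of joint toggle above 0.7 rad and value of joint any of knob0, knob1 below 0.6 rad).
It fails at once if the jar is knocked over (angle between jar's own z axis and vertical above 0.6 rad).
Of can0, can1, can2, can3 only 2 to 4 are there at a start; the rules pass over those that are not, and their reading is None.
At some moment in a run one of can0, can1, can2, can3 may be knocked a few centimetres aside while the robot is not near it.
It also fails if it takes over 210 s, if anything falls off the work surface, if the arm or the gripper's body presses on something with over 40 N, if the wrist force passes 120 N, or if a joint passes its speed limit or range.

ROBOT

A 6-joint arm with a two-finger parallel gripper is mounted at the origin on the work surface. World frame = base frame: x ahead of the robot, y to its left, z up, the work surface at z = 0. Lengths are in m, angles in rad, forces in N, time in s.
With the tool pointing down it reaches from about 0.35 to 0.775 m from the base axis. Payload 5.5 kg.
Tool frame: the origin (TCP) lies between the finger pads; the fingertips stand 19 mm ahead of it and the grasp point (between the pads) is the TCP (env.tcp_to_tips is the distance from the TCP to the fingertips, in m); z points along the fingers, y is the direction in which the jaws open and shut (so a half turn about z gives the same grasp; the last joint's range is limited). The gripper opens to 85 mm and grips with 20 to 120 N. Pads are 22 mm wide; open, the fingers measure 114 mm over their backs; the gripper's body (76 mm by 85 mm) begins 54 mm behind the grasp point. The pads swing forward as they close: fully open they stand 13 mm farther back than shut.
Start: joints at [-1.253, 0.313, 0.046, 1.304, 0, 1.431], TCP at [0.254, -0.516, 0.25] pointing down, gripper open.
Joint ranges: [-2.76, 2.76], [-0.86, 1.69], [-1.03, 1.26], [-2.2, 2.34], [-1.47, 1.5], [-3.14, 3.14]. Speed limits (rad/s): [2.57, 2.57, 3.14, 3.14, 3.14, 3.14].

INTERFACE

Orientations are given as a unit quaternion [w, x, y, z].
In Python, from workcell import env, eyes, job gives the robot as it stands. The module is installed in compiled form; this text tells all that it offers.
- The arm moves only by the tool move_arm, never from a script. Its argument "commands" is a list of rows, each a list of 3 entries, a list of its own where there are three numbers: the shift along the world's x, y, z as a fraction of full scale, then the turn, a rotation vector about the world's x, y, z as a fraction of full scale, then the gripper command: -1 is shut, 1 is fully open, values between are in proportion. In form: [[[x, y, z], [wx, wy, wz], gripper], ...]. A call has 1 to 5 rows; each row shifts and turns the commanded pose from where the row before left it; what a row does not reach is not made up. Full scale, the value 1, is 0.04 m for a shift and 8 degrees for a turn. A row lasts 1/10 s, in which the tool goes at most 50 mm and 8.59 degrees, less where a joint would pass 70% of its speed; a pose out of reach is approached as far as the arm can. A call with a number of a shift or a turn outside -1 to 1 is refused whole. A call with a gripper value outside its range is refused whole. The fingers move at their own pace and stop on an object; "newtons" is the grip in N (left out, the last holds). Time passes only in rows, so rows that do not move let the fingers close. It gives the time, the measured TCP pose, the force and the opening at its end, in the units of the state.
- env.get_state(): the state, without advancing time (a new reading comes with each control period).
- eyes.read_camera(name): name is "scene" or "top"; returns a dict with "frame" (480x640x3 uint8, red, green, blue), "mtx" (3x3 intrinsics, pixels), "camera_from_world" (4x4, takes a point from world to camera coordinates). Camera axes: x right, y down, z forward; pixel columns grow to the right and rows downward; lengths in m; the calibration is good to about 2 mm. A picture is of the moment at which its call begins. There is no depth.
- job.hand_in(): hands the job in, once; it reports no verdict.
The state is a dict: "clock": time; "joint_pos": joint angles; "qvel": joint speeds; "tau": joint torques, N m; "tcp_pos": TCP position; "orientation": TCP orientation; "wrist_force": force on the tool from outside, world axes, zero at the start; "ft_torque": the same for the moment, N m; "finger_gap": finger opening in m.
Only numpy, scipy, OpenCV 4.12 (cv2) and the standard library are available. Lean on these libraries where they do the work, as an engineer would, in place of code of your own. Each camera call takes 0.05 s, during which the arm holds its last target.

## Working session

There is one attempt and no reset: what is moved stays moved. The work goes in short steps, Python scripts to look and compute and a tool call to move; the robot and the scene stay as the last step left them, time stands still between calls to the robot, and variables do not carry over. Pictures are saved under pics/ and viewed, and the job is handed in when it is done.

Besides the shell and the picture viewer there is one more tool, called after "Call:" as name(argument=value, ...), one argument or row to a line, values as JSON. move_arm: Moves the arm, as the interface text tells. Its arguments: {"type":"object","properties":{"commands":{"type":"array","items":{"type":"array"}},"newtons":{"type":"number"}},"required":["commands"]}

```bash
mkdir -p pics; ls; cat > look.py <<'E'
from workcell import env,eyes,job
import cv2,sys
def snap(n,tag):
    r=eyes.read_camera(n); cv2.imwrite(f'pics/{tag}.png',r['frame'][:,:,::-1]); return r
E
python3 - <<'E'
from look import *
for n in ('top','scene'):
    r=snap(n,n+'0'); print(r['mtx'],r['camera_from_world'])
print(env.get_state())
E
```

```text
pics
[[522.88490123   0.         322.37879335]
 [  0.         522.88490123 240.21684761]
 [  0.           0.           1.        ]] [[ 0.02505731 -0.99947733 -0.02042558 -0.03806331]
 [-0.99048755 -0.02205622 -0.13582316  0.50175201]
 [ 0.13530166  0.02363464 -0.99052252  1.23501053]
 [ 0.          0.          0.          1.        ]]
[[437.30563083   0.         324.34827378]
 [  0.         437.30563083 238.63221402]
 [  0.           0.           1.        ]] [[-0.71907169  0.69460442 -0.0214617   0.38254738]
 [ 0.44595108  0.43753379 -0.78082765 -0.12343929]
 [-0.53297612 -0.57104193 -0.62437775  1.38681372]
 [ 0.          0.          0.          1.        ]]
{'clock': 0.1, 'joint_pos': array([-1.25260416e+00,  3.13909546e-01,  4.50873683e-02,  1.30358369e+00,
        1.12293791e-06,  1.43121660e+00]), 'qvel': array([ 0.00043288,  0.00022663,  0.001469  ,  0.00167803, -0.00090686,
        0.00131847]), 'tau': array([ 1.62269465e-03, -4.81724560e+01,  2.99245226e+01,  1.26945076e-02,
       -2.39934598e-04,  1.33210158e-06]), 'tcp_pos': array([ 0.25399092, -0.51539368,  0.24950483]), 'orientation': array([-8.01615062e-04,  9.73919455e-01,  2.26892592e-01, -7.12164244e-05]), 'wrist_force': array([ 0.1729453 , -0.62496473, -0.05098956]), 'ft_torque': array([-0.01702298, -0.0293578 ,  0.02027618]), 'finger_gap': 0.08554814357547655}
```

View pics/top0.png

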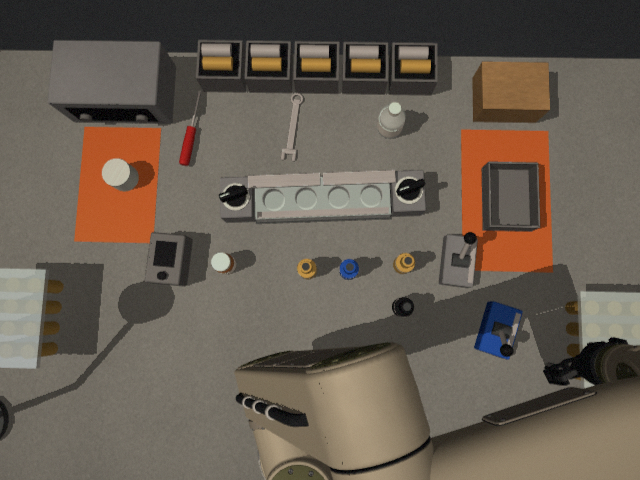

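View pics/scene0.png

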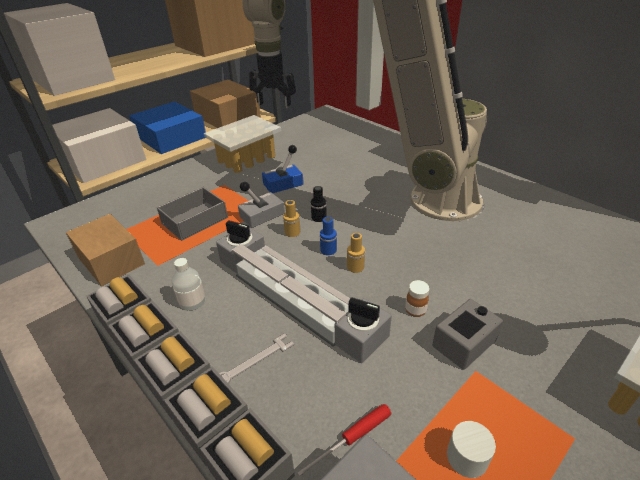

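The top view shows two brass cans, at about (306,268) and (405,262). The look-alikes are a blue can at (349,268) and a black one at (403,306). The jar is at (222,262) and the isolator at (460,262), with its toggle ball at (470,238) leaning away, so it is on. The rack runs from (235,198) to (408,190). Next I'll crop these to measure them.

```bash
cat >> look.py <<'E'
import numpy as np
def ray(r,u,v,z):
    K=r['mtx'];T=r['camera_from_world'];R=T[:3,:3];t=T[:3,3]
    d=R.T@np.linalg.solve(K,np.array([u,v,1.]));c=-R.T@t
    return c+d*(z-c[2])/d[2]
def proj(r,p):
    T=r['camera_from_world'];q=r['mtx']@(T[:3,:3]@np.array(p,float)+T[:3,3]);return q[:2]/q[2]
def crop(r,u0,v0,u1,v1,s,tag):
    f=r['frame'][v0:v1,u0:u1,::-1]
    cv2.imwrite(f'pics/{tag}.png',cv2.resize(f,None,fx=s,fy=s,interpolation=cv2.INTER_CUBIC))
E
python3 - <<'E'
from look import *
r=eyes.read_camera('top')
crop(r,210,160,440,280,3.4,'c1'); crop(r,380,220,540,330,5,'c2')
s=eyes.read_camera('scene'); crop(s,200,170,400,370,3,'c3')
E
```

```text
(no output)
```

View pics/c1.png

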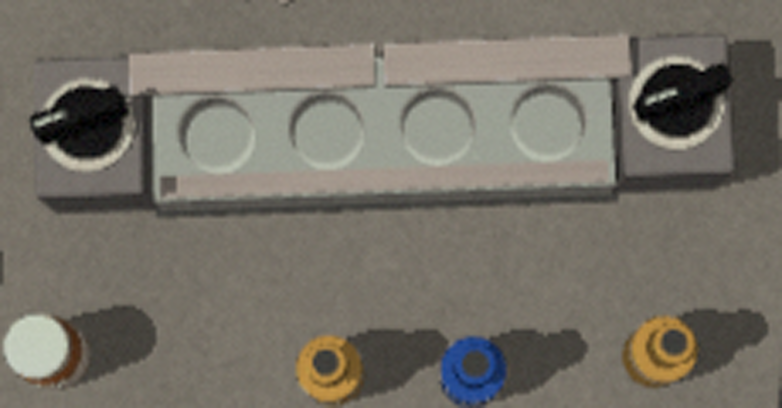

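View pics/c2.png

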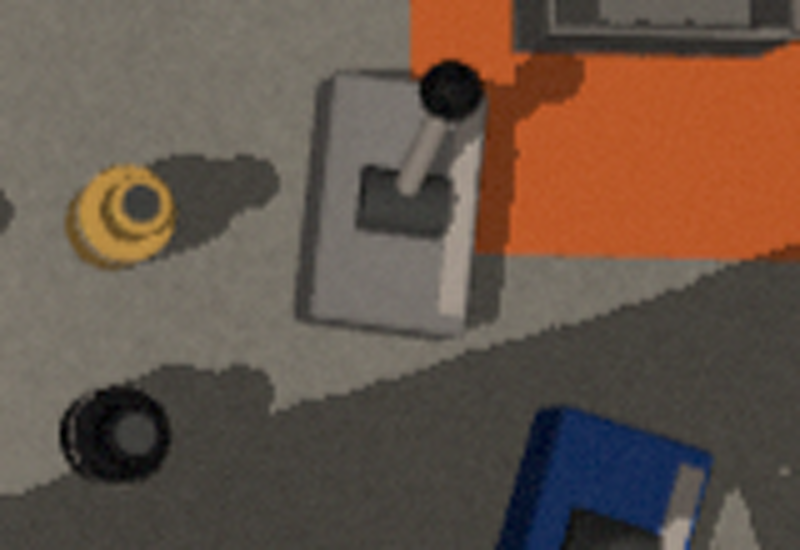

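View pics/c3.png

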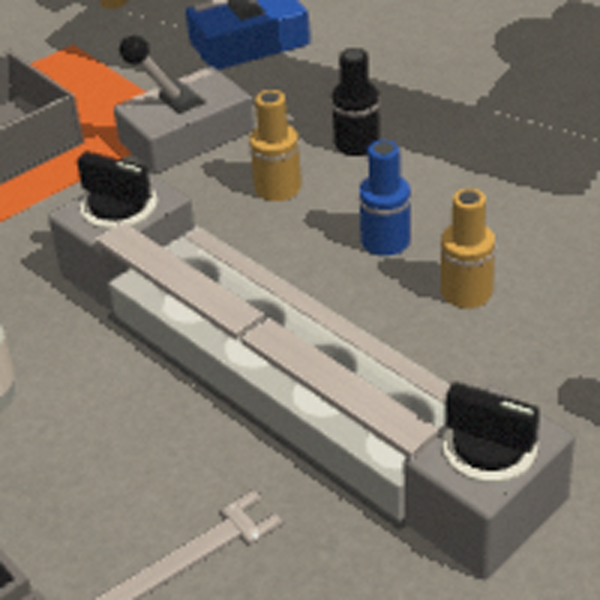

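```bash
python3 - <<'E'
from look import *
r=eyes.read_camera('top')
o=np.array([210,160])
for n,p,z in [('bore3',(219,136),.01),('bore2',(328,132),.01),('bore1',(438,128),.01),('bore0',(547,124),.01),('b3m',(217,133),.04),('b0m',(548,122),.04),
 ('grip1',(81,114),.119),('grip0',(684,96),.119),('g1a',(32,126),.119),('g1b',(128,100),.119),('g0a',(636,111),.119),('g0b',(730,79),.119),
 ('canA',(325,362),.105),('canB',(674,343),.105),('blue',(475,364),.105),
 ('hL tl',(36,60),.072),('hL tr',(129,56),.072),('hL bl',(38,197),.072),('hR tr',(727,36),.072),('hR br',(733,175),.072),('jar',(37,347),.075)]:
    u,v=(np.array(p)+.5)/3.4+o-.5; print(n,ray(r,u,v,z).round(4))
for n,p,z in [('ball',(451,90),.121),('boxtl',(335,74),.045),('boxbl',(310,322),.045),('boxbr',(462,337),.045),('boxtr',(487,85),.045),('rodbase',(410,190),.045)]:
    u,v=(np.array(p)+.5)/5+np.array([380,220])-.5; print(n,ray(r,u,v,z).round(4))
E
```

```text
bore3 [0.6056 0.098  0.01  ]
bore2 [0.6102 0.0177 0.01  ]
bore1 [ 0.6149 -0.0631  0.01  ]
bore0 [ 0.6196 -0.143   0.01  ]
b3m [0.6013 0.0959 0.04  ]
b0m [ 0.6143 -0.1417  0.04  ]
grip1 [0.5954 0.1789 0.119 ]
grip0 [ 0.6161 -0.2273  0.119 ]
g1a [0.5865 0.2117 0.119 ]
g1b [0.6058 0.1474 0.119 ]
g0a [ 0.6051 -0.1952  0.119 ]
g0b [ 0.6284 -0.2581  0.119 ]
canA [0.4325 0.0096 0.105 ]
canB [ 0.4506 -0.2231  0.105 ]
blue [ 0.4335 -0.0907  0.105 ]
hL tl [0.6444 0.2221 0.072 ]
hL tr [0.6486 0.1563 0.072 ]
hL bl [0.5462 0.2156 0.072 ]
hR tr [ 0.6713 -0.2642  0.072 ]
hR br [ 0.572  -0.2682  0.072 ]
jar [0.4408 0.2102 0.075 ]
ball [ 0.5039 -0.3593  0.121 ]
boxtl [ 0.5217 -0.3238  0.045 ]
boxbl [ 0.4027 -0.3112  0.045 ]
boxbr [ 0.3973 -0.3827  0.045 ]
boxtr [ 0.518  -0.3962  0.045 ]
rodbase [ 0.4666 -0.359   0.045 ]
```

```bash
cat > ov.py <<'E'
from look import *
def overlay(cx,cy,yaw,tag,extra=()):
    c,s=np.cos(yaw),np.sin(yaw)
    W=lambda x,y,z:(cx+c*x-s*y,cy+s*x+c*y,z)
    for n,(u0,v0,u1,v1,k) in {'top':(210,160,440,280,3.4),'scene':(200,200,400,370,4)}.items():
        r=eyes.read_camera(n)
        f=cv2.resize(r['frame'][v0:v1,u0:u1,::-1],None,fx=k,fy=k,interpolation=cv2.INTER_CUBIC)
        def pl(pts,col,cl=True):
            q=np.array([(proj(r,p)+.5-[u0,v0])*k-.5 for p in pts]); cv2.polylines(f,[(q*8).round().astype(np.int32)],cl,col,1,cv2.LINE_AA,3)
        for sg in(-1,1):
            yc=206*sg/1000
            pl([W(.05,yc+.039,.072),W(.05,yc-.039,.072),W(-.05,yc-.039,.072),W(-.05,yc+.039,.072)],(0,0,255))
        pl([W(.05,.165,.04),W(.05,-.165,.04),W(-.05,-.165,.04),W(-.05,.165,.04)],(255,0,0))
        for y in(-.12,-.04,.04,.12):
            for z,col in((.04,(0,255,0)),(.01,(0,255,255))):
                pl([W(.0255*np.cos(a),y+.0255*np.sin(a),z) for a in np.linspace(0,6.28,40)],col)
        for a,b in extra: pl([(a+.014*np.cos(t),b+.014*np.sin(t),.105) for t in np.linspace(0,6.28,30)],(255,0,255)); pl([(a+.023*np.cos(t),b+.023*np.sin(t),0) for t in np.linspace(0,6.28,30)],(255,0,255))
        cv2.imwrite(f'pics/{tag}_{n}.png',f)
E
python3 -c "
from ov import *
overlay(.609,-.0235,.055,'o1',[(.4325,.0096),(.4506,-.2231)])"
```

```text
(no output)
```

View pics/o1_top.png

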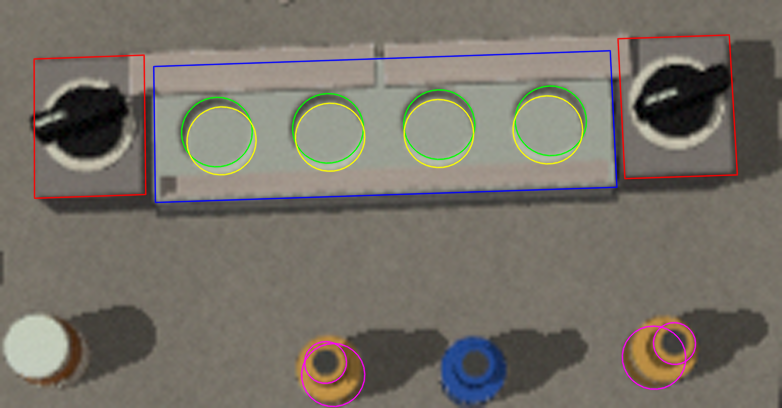

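View pics/o1_scene.png

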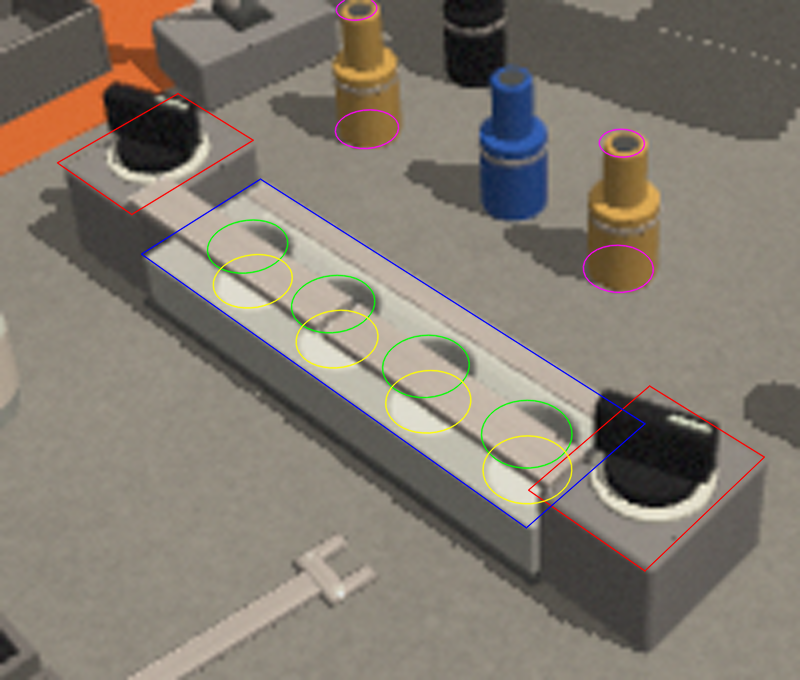

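The model overlay fits to about 1–2 mm in both views. I'll move the closed gripper to the far side of the toggle, keeping high.

Call:
move_arm(
  commands=[
    [[0.765, 0.39, 0], [0, 0, 1], -1],
    [[0.765, 0.39, 0], [0, 0, 1], -1],
    [[0.765, 0.39, 0], [0, 0, 1], -1],
    [[0.765, 0.39, 0], [0, 0, 1], -1],
    [[0.765, 0.39, 0], [0, 0, 1], -1],
  ],
  newtons=60,
)

```text
clock: 0.85
tcp_pos: [0.4082, -0.4372, 0.2504]
orientation: [0.0, 0.836, 0.549, 0.0]
wrist_force: [-0.6, -1.1, 0.2]
finger_gap: 0.0121
```

Call:
move_arm(
  commands=[
    [[0.765, 0.39, 0], [0, 0, 1], -1],
    [[0.765, 0.39, 0], [0, 0, 1], -1],
    [[0.765, 0.39, 0], [0, 0, 1], -1],
    [[0.765, 0.39, 0], [0, 0, 1], -1],
    [[0.765, 0.39, 0], [0, 0, 1], -1],
  ],
)

```text
clock: 1.35
tcp_pos: [0.5613, -0.359, 0.2503]
orientation: [0.0, 0.598, 0.802, 0.0]
wrist_force: [0.7, -1.5, 1.1]
finger_gap: -0.0001
```

Call:
move_arm(
  commands=[
    [[0, 0, -0.7], [0, 0, 0], -1],
    [[0, 0, -0.7], [0, 0, 0], -1],
    [[0, 0, -0.7], [0, 0, 0], -1],
    [[0, 0, -0.6], [0, 0, 0], -1],
    [[0, 0, 0], [0, 0, 0], -1],
  ],
)

```text
clock: 1.85
tcp_pos: [0.5581, -0.3581, 0.1381]
orientation: [-0.004, 0.6, 0.8, 0.0]
wrist_force: [0.3, -0.8, -0.9]
finger_gap: -0.0002
```

Call:
move_arm(
  commands=[
    [[0, 0, -0.25], [0, 0, 0], -1],
    [[-0.5, 0.03, 0], [0, 0, 0], -1],
    [[-0.4, 0.03, 0], [0, 0, 0], -1],
    [[-0.4, 0.04, 0], [0, 0, 0], -1],
    [[-0.3, 0.03, 0], [0, 0, 0], -1],
  ],
)

```text
clock: 2.35
tcp_pos: [0.5, -0.3571, 0.1376]
orientation: [0.007, 0.6, 0.8, 0.0]
wrist_force: [1.5, 0.0, 1.5]
finger_gap: 0.0003
```

Call:
move_arm(
  commands=[
    [[-0.3, 0.03, 0], [0, 0, 0], -1],
    [[-0.3, 0.03, 0], [0, 0, 0], -1],
    [[0, 0, 0], [0, 0, 0], -1],
  ],
)

```text
clock: 2.65
tcp_pos: [0.4702, -0.3517, 0.1322]
orientation: [-0.001, 0.601, 0.799, -0.0]
wrist_force: [-0.1, 0.5, -0.0]
finger_gap: -0.0004
```

```bash
python3 -c "
from look import *
r=eyes.read_camera('scene'); crop(r,200,130,400,280,4,'s1')"
```

```text
(no output)
```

View pics/s1.png

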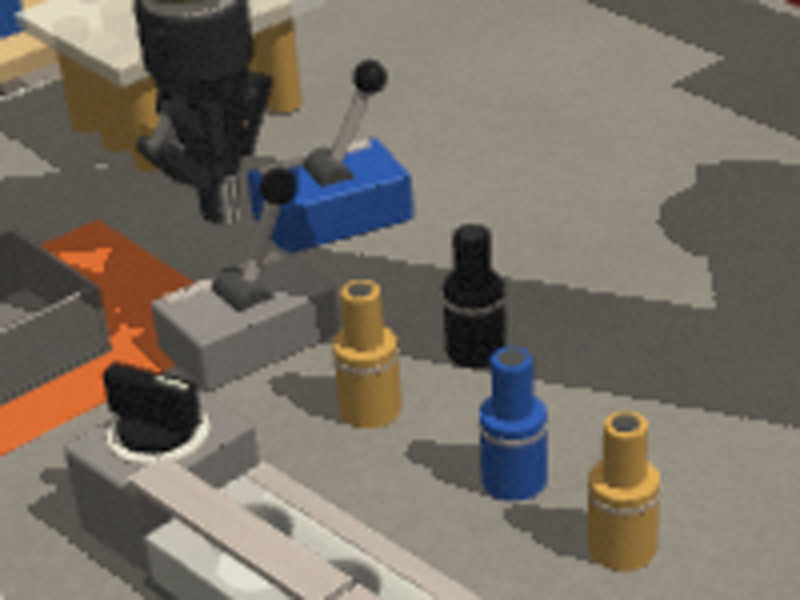

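The toggle now leans towards the robot, ball at about (278,185) in the crop, so the isolator is off. Next is knob0.

Call:
move_arm(
  commands=[
    [[0, 0, 1], [0, 0, 0], 0.5],
    [[0.2, 0.2, 1], [0, 0, 0.7], 0.5],
    [[0.9, 0.7, 0.2], [0, 0, 0], 0.5],
    [[0.9, 0.75, 0], [0, 0, 0], 0.5],
    [[0.9, 0.75, 0], [0, 0, 0], 0.5],
  ],
)

```text
clock: 3.2
tcp_pos: [0.5896, -0.2558, 0.2207]
orientation: [0.001, 0.561, 0.828, 0.0]
wrist_force: [0.7, -0.3, -0.3]
finger_gap: 0.0644
```

Call:
move_arm(
  commands=[
    [[0.8, 0.7, 0], [0, 0, 0], 0.5],
    [[0, 0, 0], [0, 0, 0], 0.5],
  ],
)

```text
clock: 3.4
tcp_pos: [0.6236, -0.2242, 0.219]
orientation: [-0.0, 0.558, 0.83, 0.001]
wrist_force: [1.0, -0.5, -0.3]
finger_gap: 0.0642
```

```bash
python3 -c "
from look import *
print(env.get_state()['tcp_pos'],env.get_state()['orientation'])
r=snap('top','t2');r=eyes.read_camera('scene'); crop(r,200,130,400,280,4,'s2')"
```

```text
[ 0.62357936 -0.22420037  0.21895653] [-3.05925747e-04  5.57924823e-01  8.29891106e-01  7.41847753e-04]
```

View pics/s2.png

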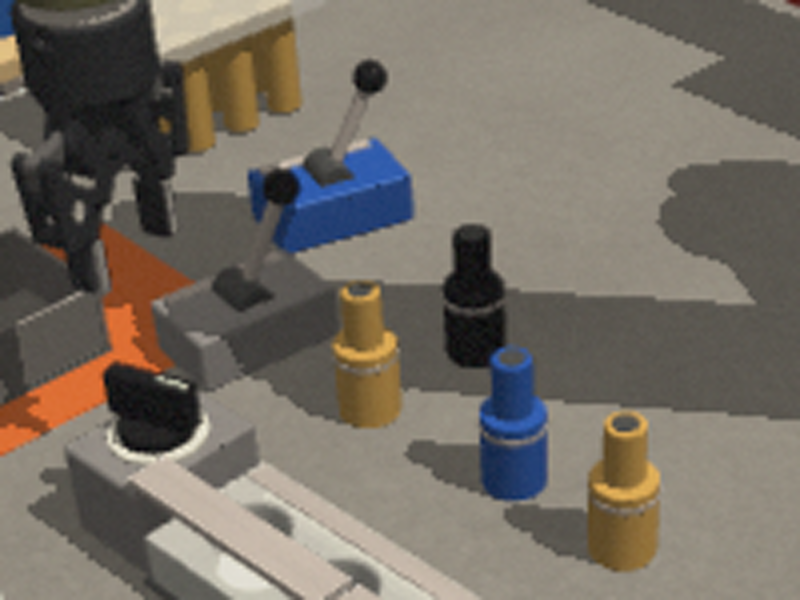

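View pics/t2.png

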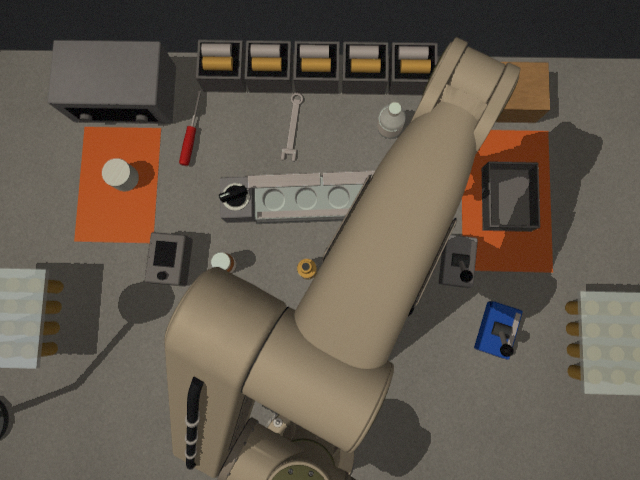

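The isolator is off and there are only two brass cans; nothing was hidden under the arm earlier. Descending onto knob0.

Call:
move_arm(
  commands=[
    [[-0.12, -0.1, -0.7], [0, 0, 0], 0.5],
    [[0, 0, -0.7], [0, 0, 0], 0.5],
    [[0, 0, -0.7], [0, 0, 0], 0.5],
    [[0, 0, -0.65], [0, 0, 0], 0.5],
    [[0, 0, 0], [0, 0, 0], 0.5],
  ],
)

```text
clock: 4.0
tcp_pos: [0.6115, -0.2322, 0.1059]
orientation: [-0.004, 0.561, 0.828, -0.001]
wrist_force: [-0.9, 1.0, -1.0]
finger_gap: 0.064
```

```bash
python3 -c "
from look import *
r=eyes.read_camera('scene'); crop(r,200,130,360,280,4,'s3')"
```

```text
(no output)
```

View pics/s3.png

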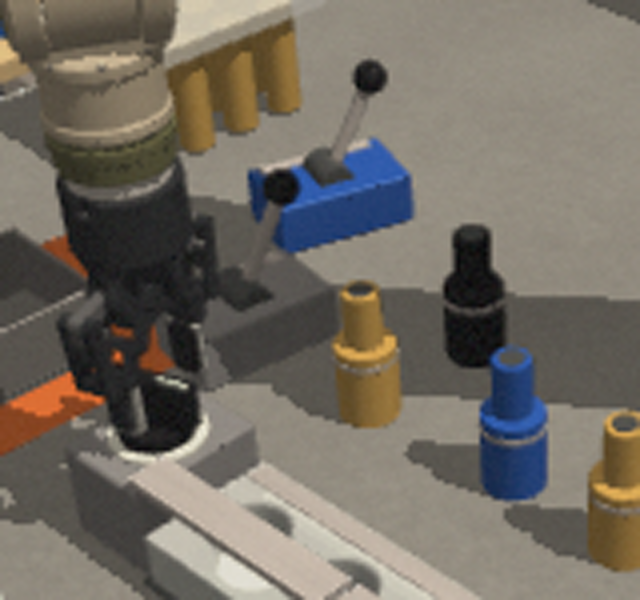

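Call:
move_arm(
  commands=[
    [[0.17, 0.09, 0], [0, 0, 0], 0.5],
    [[0, 0, 0], [0, 0, 0], 0],
    [[0, 0, 0], [0, 0, 0], -0.6],
    [[0, 0, 0], [0, 0, 0], -1],
    [[0, 0, 0], [0, 0, 0], -1],
  ],
  newtons=50,
)

```text
clock: 4.55
tcp_pos: [0.622, -0.229, 0.1114]
orientation: [0.0, 0.561, 0.828, -0.0]
wrist_force: [-3.3, -1.6, 5.2]
finger_gap: 0.0148
```

Call:
move_arm(
  commands=[
    [[0, 0, 0], [0, 0, 0], -1],
    [[0, 0, 0], [0, 0, 0], -1],
  ],
)

```text
clock: 4.75
tcp_pos: [0.622, -0.229, 0.1115]
orientation: [0.001, 0.561, 0.828, -0.0]
wrist_force: [-2.7, -0.1, 6.5]
finger_gap: 0.0148
```

Call:
move_arm(
  commands=[
    [[0, 0, 0], [0, 0, 1], -1],
    [[0, 0, 0], [0, 0, 1], -1],
    [[0, 0, 0], [0, 0, 1], -1],
  ],
)

```text
clock: 5.05
tcp_pos: [0.6225, -0.2286, 0.1116]
orientation: [0.001, 0.373, 0.928, 0.0]
wrist_force: [-1.8, 1.3, 5.5]
finger_gap: 0.0152
```

Call:
move_arm(
  commands=[
    [[0, 0, 0], [0, 0, 1], -1],
    [[0, 0, 0], [0, 0, 1], -1],
    [[0, 0, 0], [0, 0, 1], -1],
  ],
)

```text
clock: 5.35
tcp_pos: [0.6229, -0.228, 0.1114]
orientation: [0.001, 0.172, 0.985, 0.001]
wrist_force: [0.2, 2.6, 5.3]
finger_gap: 0.0148
```

Call:
move_arm(
  commands=[
    [[0, 0, 0], [0, 0, 1], -1],
    [[0, 0, 0], [0, 0, 1], -1],
    [[0, 0, 0], [0, 0, 0.8], -1],
    [[0, 0, 0], [0, 0, 0], -1],
  ],
)

```text
clock: 5.75
tcp_pos: [0.623, -0.2275, 0.1114]
orientation: [0.001, -0.021, 1.0, 0.001]
wrist_force: [0.4, 4.1, 5.0]
finger_gap: 0.0153
```

```bash
python3 -c "
from look import *
s=env.get_state();print(s['tcp_pos'],s['ft_torque'],s['wrist_force'],s['joint_pos'])
o=s['orientation'];print(2*np.arctan2(o[2],o[1])-np.pi/2)
r=eyes.read_camera('scene'); crop(r,200,130,400,280,4,'s4')"
```

```text
[ 0.62296981 -0.22745464  0.11144349] [ 0.90118336 -0.00976056  0.05609073] [0.40100702 4.12838847 4.97349481] [-0.47213153  0.54751411  0.0598344   1.08185344  0.00265442 -0.51432702]
1.612993488708832
```

View pics/s4.png

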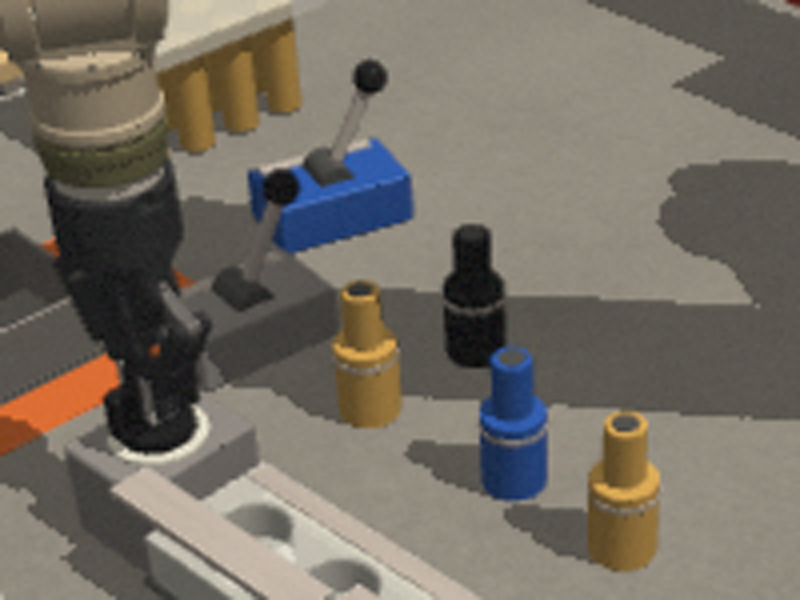

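Knob0's bar now lies along the rack's x and its keeper has slid out. I'll nudge it into the stop, release, and go to knob1.

Call:
move_arm(
  commands=[
    [[0, 0, 0], [0, 0, 0.5], -1],
    [[0, 0, 0], [0, 0, 0], -1],
    [[0, 0, 0], [0, 0, -0.5], 0.2],
    [[0, 0, 0], [0, 0, 0], 0.2],
    [[0, 0, 0], [0, 0, 0], 0.2],
  ],
)

```text
clock: 6.3
tcp_pos: [0.6221, -0.2286, 0.1102]
orientation: [-0.0, -0.02, 1.0, 0.0]
wrist_force: [-0.3, -0.4, -0.4]
finger_gap: 0.0509
```

Call:
move_arm(
  commands=[
    [[0, 0, 0.8], [0, 0, 0], 0.2],
    [[0, 0, 1], [0, 0, 0], 0.3],
    [[0, 0.2, 1], [0, 0, -1], 0.5],
    [[-0.05, 0.9, 0], [0, 0, -1], 0.5],
    [[-0.05, 1, 0], [0, 0, -1], 0.5],
  ],
)

```text
clock: 6.8
tcp_pos: [0.6191, -0.1455, 0.2241]
orientation: [0.002, 0.192, 0.981, -0.0]
wrist_force: [-0.0, -0.2, -0.8]
finger_gap: 0.0642
```

Call:
move_arm(
  commands=[
    [[-0.05, 1, 0], [0, 0, -1], 0.5],
    [[-0.05, 1, 0], [0, 0, -1], 0.5],
    [[-0.05, 1, 0], [0, 0, -1], 0.5],
    [[-0.05, 1, 0], [0, 0, -1], 0.5],
    [[-0.05, 1, 0], [0, 0, -1], 0.5],
  ],
)

```text
clock: 7.3
tcp_pos: [0.6078, 0.0569, 0.2223]
orientation: [0.0, 0.515, 0.857, 0.0]
wrist_force: [-0.3, -0.2, 0.3]
finger_gap: 0.0638
```

Call:
move_arm(
  commands=[
    [[-0.05, 1, 0], [0, 0, -0.9], 0.5],
    [[-0.05, 1, 0], [0, 0, 0], 0.5],
    [[-0.05, 0.8, 0], [0, 0, 0], 0.5],
    [[0, 0, 0], [0, 0, 0], 0.5],
  ],
)

```text
clock: 7.7
tcp_pos: [0.6014, 0.1713, 0.2221]
orientation: [-0.0, 0.564, 0.826, 0.0]
wrist_force: [-0.4, 0.0, -0.0]
finger_gap: 0.0638
```

```bash
python3 -c "
from look import *
s=env.get_state();print(s['tcp_pos'],s['joint_pos'])
o=s['orientation'];print(2*np.arctan2(o[2],o[1])-np.pi/2)
r=eyes.read_camera('top'); crop(r,210,100,440,280,3.4,'t5')
r=eyes.read_camera('scene'); crop(r,200,130,400,380,2.4,'s5')"
```

```text
[0.60136291 0.17130736 0.22213815] [1.48711245e-01 4.20462675e-01 1.33201031e-01 1.28355543e+00
 1.12533328e-03 1.34623860e+00]
0.373268959669107
```

View pics/s5.png

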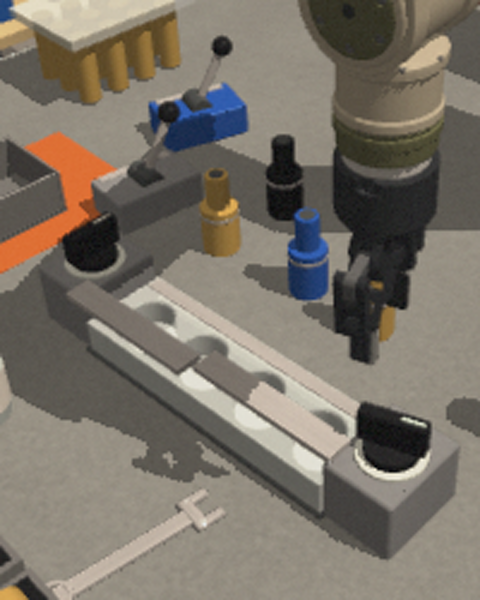

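View pics/t5.png

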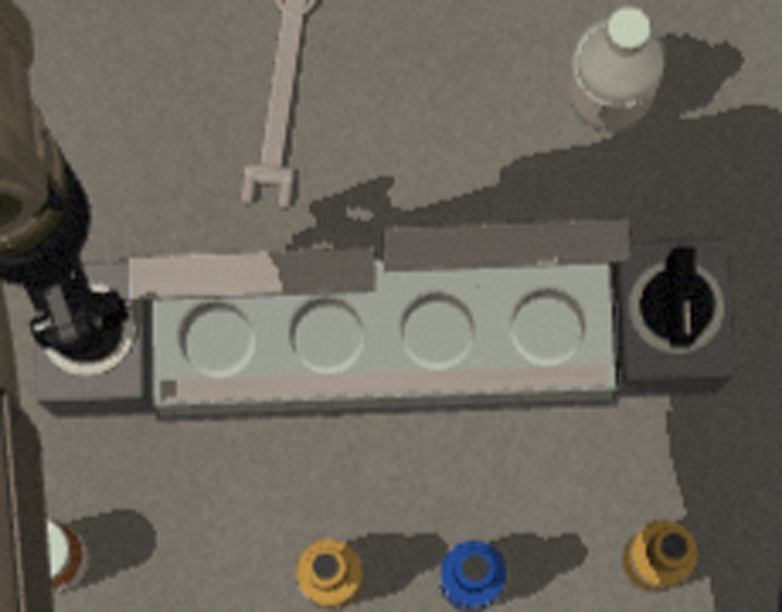

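Knob0 is open: its bar points along rack x and keeper0 is retracted. Descending on knob1.

Call:
move_arm(
  commands=[
    [[0, 0.3, -0.6], [0, 0, 0], 0.5],
    [[0, 0, -0.7], [0, 0, 0], 0.5],
    [[0, 0, -0.7], [0, 0, 0], 0.5],
    [[0, 0, -0.6], [0, 0, 0], 0.5],
    [[0, 0, 0], [0, 0, 0], 0.5],
  ],
)

```text
clock: 8.3
tcp_pos: [0.5997, 0.1773, 0.1144]
orientation: [-0.003, 0.567, 0.824, -0.003]
wrist_force: [-0.7, 1.0, 0.3]
finger_gap: 0.064
```

Call:
move_arm(
  commands=[
    [[0, 0, 0], [0, 0, 0], 0.5],
  ],
)

```text
clock: 8.4
tcp_pos: [0.6022, 0.1781, 0.1184]
orientation: [-0.0, 0.567, 0.824, -0.0]
wrist_force: [0.0, 0.7, -0.4]
finger_gap: 0.064
```

Call:
move_arm(
  commands=[
    [[-0.1, 0.13, -0.2], [0, 0, 0], 0.5],
    [[0, 0, 0], [0, 0, 0], -0.2],
    [[0, 0, 0], [0, 0, 0], -1],
    [[0, 0, 0], [0, 0, 0], -1],
    [[0, 0, 0], [0, 0, 0], -1],
  ],
)

```text
clock: 8.9
tcp_pos: [0.5971, 0.1842, 0.1112]
orientation: [-0.0, 0.566, 0.824, -0.001]
wrist_force: [-5.6, -2.3, 7.4]
finger_gap: 0.0158
```

Call:
move_arm(
  commands=[
    [[0, 0, 0], [0, 0, 0], -1],
    [[0, 0, 0], [0, 0, 0], -1],
  ],
)

```text
clock: 9.1
tcp_pos: [0.5971, 0.1842, 0.1112]
orientation: [-0.0, 0.566, 0.825, -0.001]
wrist_force: [-4.4, -2.7, 5.8]
finger_gap: 0.0151
```

Call:
move_arm(
  commands=[
    [[-0.04, -0.02, 0], [0, 0, 1], -1],
    [[0, 0, 0], [0, 0, 1], -1],
    [[0, 0, 0], [0, 0, 1], -1],
    [[0, 0, 0], [0, 0, 1], -1],
    [[0, 0, 0], [0, 0, 1], -1],
  ],
)

```text
clock: 9.6
tcp_pos: [0.5968, 0.1841, 0.1112]
orientation: [0.0, 0.247, 0.969, 0.0]
wrist_force: [0.3, -0.5, 0.5]
finger_gap: 0.0151
```

Call:
move_arm(
  commands=[
    [[0, 0, 0], [0, 0, 1], -1],
    [[0, 0, 0], [0, 0, 1], -1],
    [[0, 0, 0], [0, 0, 1], -1],
    [[0, 0, 0], [0, 0, 1], -1],
    [[0, 0, 0], [0, 0, 0.4], -1],
  ],
)

```text
clock: 10.1
tcp_pos: [0.597, 0.1839, 0.1113]
orientation: [0.001, -0.055, 0.998, 0.0]
wrist_force: [-0.4, -0.5, 3.3]
finger_gap: 0.015
```

Call:
move_arm(
  commands=[
    [[0, 0, 0], [0, 0, 0], -1],
    [[0, 0, 0], [0, 0, -0.5], 0.2],
    [[0, 0, 0], [0, 0, 0], 0.2],
    [[0, 0, 0.2], [0, 0, 0], 0.2],
    [[0, 0, 1], [0, 0, 0], 0.3],
  ],
)

```text
clock: 10.6
tcp_pos: [0.5934, 0.1832, 0.1544]
orientation: [-0.005, -0.02, 1.0, -0.001]
wrist_force: [0.2, 0.4, -0.7]
finger_gap: 0.0556
```

Call:
move_arm(
  commands=[
    [[-0.3, 0, 1], [0, 0, 0], 0.3],
    [[-0.8, -0.9, 0.3], [0, 0, 0], 0.3],
    [[-0.8, -0.9, 0], [0, 0, 0], 0.3],
    [[-0.8, -0.9, 0], [0, 0, 0], 0.3],
    [[0, 0, 0], [0, 0, 0], 0.3],
  ],
)

```text
clock: 11.1
tcp_pos: [0.4839, 0.0732, 0.2106]
orientation: [-0.002, -0.018, 1.0, -0.0]
wrist_force: [1.6, 0.4, -0.0]
finger_gap: 0.0552
```

```bash
python3 -c "
from look import *
s=env.get_state();print(s['tcp_pos'],s['joint_pos'])
o=s['orientation'];print(2*np.arctan2(o[2],o[1])-np.pi/2)
r=eyes.read_camera('top'); crop(r,210,100,440,280,3.4,'t6')
r=eyes.read_camera('scene'); crop(r,200,130,400,380,2.4,'s6')"
```

```text
[0.4838541  0.07315209 0.21062632] [-1.35218399e-02  1.67679268e-01 -2.41983170e-01  1.16463398e+00
 -1.11022415e-03 -5.01202657e-02]
1.6073966955624273
```

View pics/s6.png

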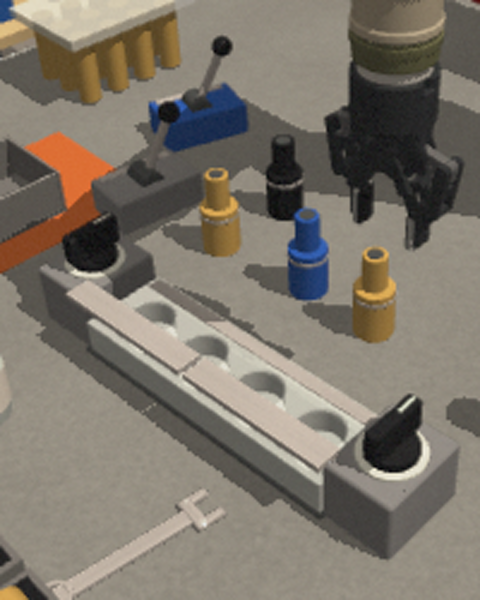

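View pics/t6.png

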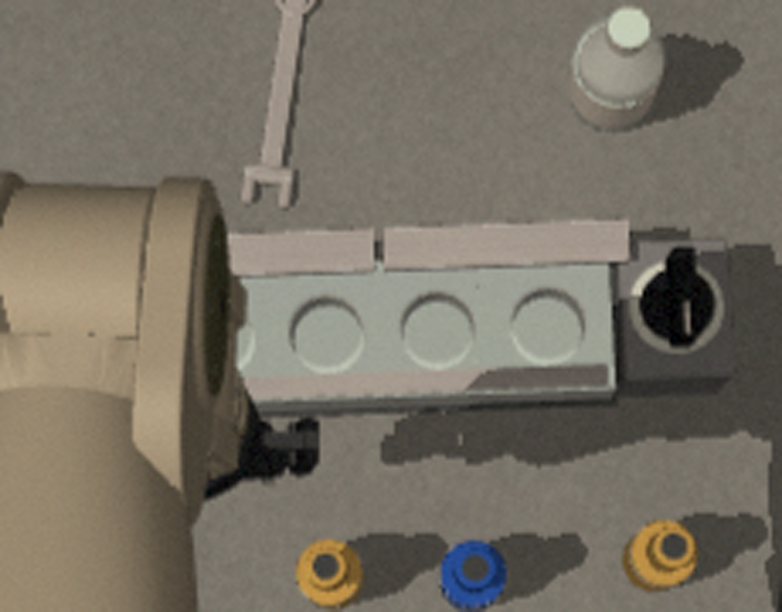

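Both clamps are open. Now can A, gripped by the neck with the jaws along y.

Call:
move_arm(
  commands=[
    [[-0.6, -0.8, 0], [0, 0, 0], 0.3],
    [[-0.69, -0.77, 0], [0, 0, 0], 0.3],
    [[0, 0, 0], [0, 0, 0], 0.3],
    [[0, 0, 0], [0, 0, 0], 0.3],
  ],
)

```text
clock: 11.6
tcp_pos: [0.4381, 0.0129, 0.211]
orientation: [0.001, -0.019, 1.0, 0.0]
wrist_force: [-0.4, 0.7, 0.6]
finger_gap: 0.0554
```

```bash
python3 -c "
from look import *
s=env.get_state();print(s['tcp_pos'])
r=eyes.read_camera('scene'); crop(r,200,100,400,280,4,'s7')"
```

```text
[0.43809134 0.01292035 0.21095698]
```

View pics/s7.png

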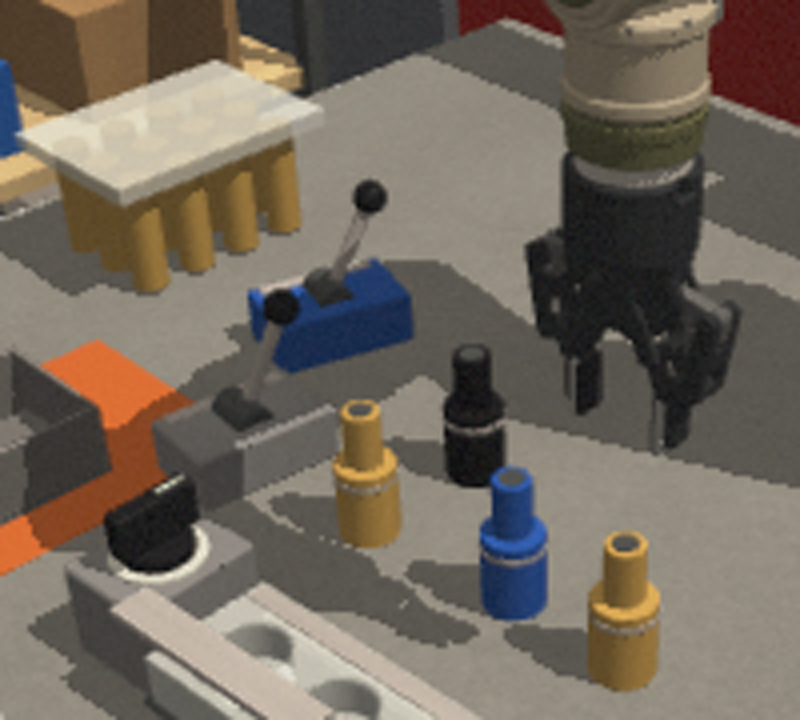

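Call:
move_arm(
  commands=[
    [[-0.14, -0.05, -0.6], [0, 0, 0], 0.3],
    [[0, 0, -0.6], [0, 0, 0], 0.3],
    [[0, 0, -0.6], [0, 0, 0], 0.3],
    [[0, 0, -0.6], [0, 0, 0], 0.3],
    [[0, 0, -0.4], [0, 0, 0], 0.3],
  ],
)

```text
clock: 12.15
tcp_pos: [0.4322, 0.0121, 0.0969]
orientation: [-0.0, -0.021, 1.0, 0.0]
wrist_force: [0.2, 0.7, 0.1]
finger_gap: 0.0556
```

Call:
move_arm(
  commands=[
    [[0, 0, 0], [0, 0, 0], 0.3],
    [[0, 0, 0], [0, 0, 0], 0.3],
  ],
)

```text
clock: 12.35
tcp_pos: [0.4323, 0.0116, 0.0985]
orientation: [-0.0, -0.02, 1.0, 0.0]
wrist_force: [0.2, -0.4, -0.0]
finger_gap: 0.0553
```

```bash
python3 -c "
from look import *
s=env.get_state();print(s['tcp_pos'])
r=eyes.read_camera('scene'); crop(r,300,170,400,280,6,'s8')"
```

```text
[0.4322522  0.011649   0.09850631]
```

View pics/s8.png

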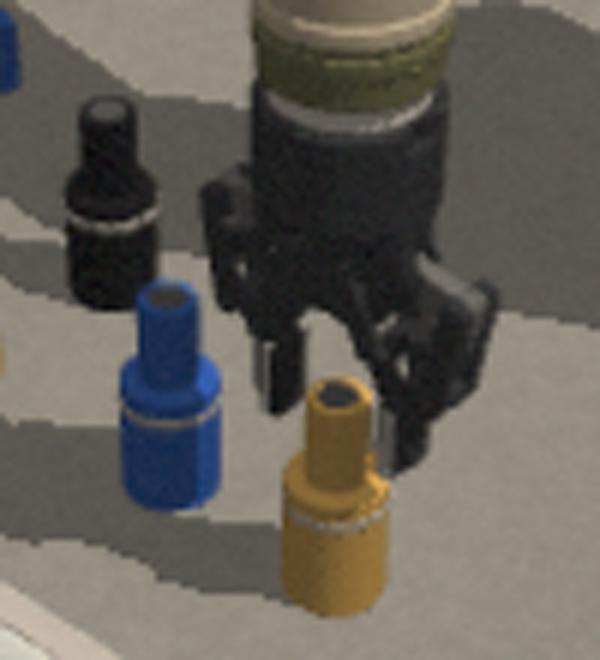

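The finger tips straddle the neck, with their midpoint at about (342,432) on the neck. Lower 8 mm and grip.

Call:
move_arm(
  commands=[
    [[0, -0.02, -0.2], [0, 0, 0], 0.3],
    [[0, 0, 0], [0, 0, 0], 0],
    [[0, 0, 0], [0, 0, 0], -0.4],
    [[0, 0, 0], [0, 0, 0], -0.8],
    [[0, 0, 0], [0, 0, 0], -0.8],
  ],
  newtons=40,
)

```text
clock: 12.9
tcp_pos: [0.4315, 0.01, 0.0907]
orientation: [0.0, -0.019, 1.0, -0.0]
wrist_force: [0.6, -0.8, 3.1]
finger_gap: 0.027
```

Call:
move_arm(
  commands=[
    [[0, 0, 0], [0, 0, 0], -0.8],
    [[0, 0, 0.5], [0, 0, 0], -0.8],
    [[0, 0, 1], [0, 0, 0], -0.8],
    [[0, 0, 1], [0, 0, 0], -0.8],
    [[0, 0, 0.8], [0, 0, 0], -0.8],
  ],
)

```text
clock: 13.4
tcp_pos: [0.4311, 0.0102, 0.2239]
orientation: [0.0, -0.019, 1.0, 0.0]
wrist_force: [1.7, -0.5, -4.0]
finger_gap: 0.0274
```

Call:
move_arm(
  commands=[
    [[0.6, 0.04, 0], [0, 0, 0], -0.8],
    [[0.9, 0.04, 0], [0, 0, 0], -0.8],
    [[0.9, 0.04, 0], [0, 0, 0], -0.8],
    [[0.9, 0.04, 0], [0, 0, 0], -0.8],
    [[0.7, 0.04, 0], [0, 0, 0], -0.8],
  ],
)

```text
clock: 13.9
tcp_pos: [0.5928, 0.0183, 0.2212]
orientation: [-0.0, -0.019, 1.0, 0.0]
wrist_force: [0.4, -0.1, -2.5]
finger_gap: 0.027
```

Call:
move_arm(
  commands=[
    [[0.36, 0, 0], [0, 0, 0], -0.8],
    [[0, 0, 0], [0, 0, 0], -0.8],
    [[0, 0, 0], [0, 0, 0], -0.8],
  ],
)

```text
clock: 14.2
tcp_pos: [0.6048, 0.0182, 0.2211]
orientation: [-0.001, -0.019, 1.0, 0.0]
wrist_force: [0.1, 0.2, -3.6]
finger_gap: 0.0268
```

Call:
move_arm(
  commands=[
    [[0.02, 0, -0.6], [0, 0, 0], -0.8],
    [[0, 0, -0.6], [0, 0, 0], -0.8],
    [[0, 0, -0.6], [0, 0, 0], -0.8],
    [[0, 0, -0.2], [0, 0, 0], -0.8],
    [[0, 0, 0], [0, 0, 0], -0.8],
  ],
)

```text
clock: 14.7
tcp_pos: [0.6046, 0.0183, 0.1411]
orientation: [-0.002, -0.019, 1.0, 0.0]
wrist_force: [0.0, -0.1, -3.6]
finger_gap: 0.0269
```

Call:
move_arm(
  commands=[
    [[0, 0, 0], [0, 0, 0], -0.8],
  ],
)

```text
clock: 14.8
tcp_pos: [0.6066, 0.0181, 0.1434]
orientation: [0.001, -0.019, 1.0, 0.0]
wrist_force: [-0.5, 0.2, -1.9]
finger_gap: 0.0269
```

```bash
cat > chk.py <<'E'
from look import *
import sys
# draw rack bores + expected can outline at given xy,z underside in both cams
def chk(x,y,zu,tag,box=(220,200,380,320,5),cam='scene',yaw=.057,cx=.609,cy=-.0235):
    r=eyes.read_camera(cam);u0,v0,u1,v1,k=box
    f=cv2.resize(r['frame'][v0:v1,u0:u1,::-1],None,fx=k,fy=k,interpolation=cv2.INTER_CUBIC)
    def pl(c,rad,z,col):
        q=np.array([(proj(r,(c[0]+rad*np.cos(a),c[1]+rad*np.sin(a),z))+.5-[u0,v0])*k-.5 for a in np.linspace(0,6.28,50)])
        cv2.polylines(f,[(q*8).round().astype(np.int32)],True,col,1,cv2.LINE_AA,3)
    for b in(-.12,-.04,.04,.12): pl((cx-np.sin(yaw)*b,cy+np.cos(yaw)*b),.0255,.04,(0,255,0))
    pl((x,y),.023,zu,(255,0,255)); pl((x,y),.023,zu+.062,(255,0,255)); pl((x,y),.014,zu+.105,(255,0,255))
    cv2.imwrite(f'pics/{tag}.png',f); print(env.get_state()['tcp_pos'],env.get_state()['wrist_force'])
E
python3 -c "
from chk import *
z=env.get_state()['tcp_pos'][2]-.0907
chk(.6067,.0165,z,'s9');chk(.6067,.0165,z,'t9',(230,160,390,260,5),'top')"
```

```text
[0.60716884 0.01808379 0.14390124] [ 0.57785732  0.34749705 -2.26636504]
[0.60740614 0.01808367 0.14405043] [-0.29735202 -0.40644857 -3.40152412]
```

View pics/s9.png

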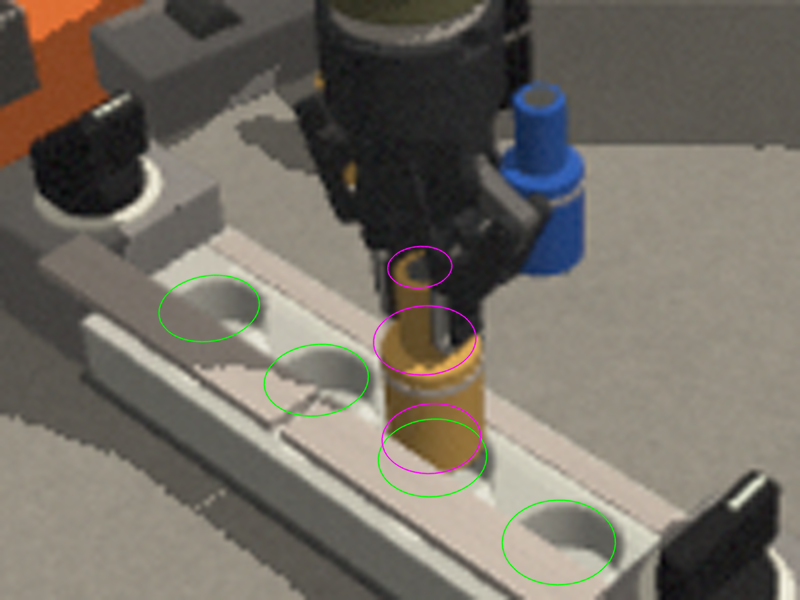

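View pics/t9.png

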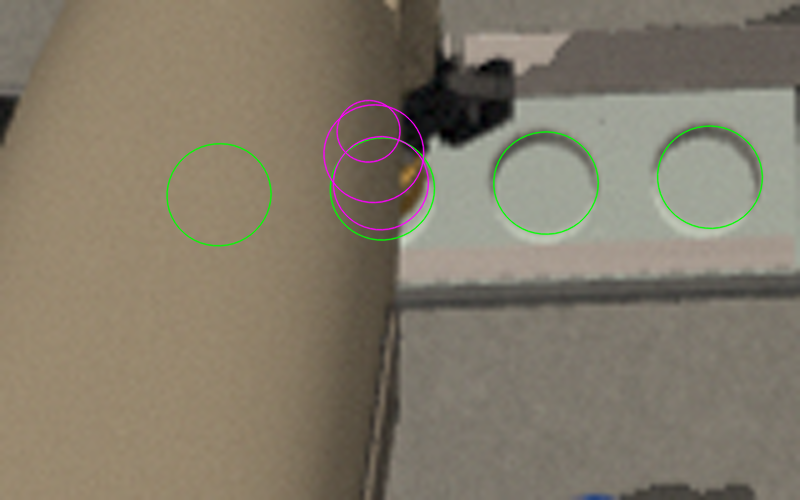

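The can lines up with bore 2: the scene overlay shows the same 1 px bias on can and bores. Insert slowly, watching the force.

Call:
move_arm(
  commands=[
    [[-0.03, 0, -0.2], [0, 0, 0], -0.8],
    [[0, 0, -0.2], [0, 0, 0], -0.8],
    [[0, 0, 0], [0, 0, 0], -0.8],
  ],
)

```text
clock: 15.2
tcp_pos: [0.6044, 0.0182, 0.1248]
orientation: [-0.001, -0.019, 1.0, 0.0]
wrist_force: [0.0, -0.3, -3.6]
finger_gap: 0.0269
```

Call:
move_arm(
  commands=[
    [[0, 0, -0.2], [0, 0, 0], -0.8],
    [[0, 0, -0.1], [0, 0, 0], -0.8],
    [[0, 0, 0], [0, 0, 0], -0.8],
  ],
)

```text
clock: 15.5
tcp_pos: [0.6046, 0.0182, 0.1132]
orientation: [-0.001, -0.019, 1.0, 0.0]
wrist_force: [0.6, 1.1, -3.4]
finger_gap: 0.0271
```

Call:
move_arm(
  commands=[
    [[0, 0, 0], [0, 0, 0], -0.8],
    [[0, 0, -0.2], [0, 0, 0], -0.8],
    [[0, 0, -0.05], [0, 0, 0], -0.8],
    [[0, 0, 0], [0, 0, 0], -0.8],
  ],
)

```text
clock: 15.9
tcp_pos: [0.6048, 0.0182, 0.1036]
orientation: [-0.001, -0.019, 1.0, 0.0]
wrist_force: [0.2, -0.4, -4.2]
finger_gap: 0.0266
```

Call:
move_arm(
  commands=[
    [[0, 0, 0], [0, 0, 0], -0.8],
    [[0, 0, 0], [0, 0, 0], -0.8],
  ],
)

```text
clock: 16.1
tcp_pos: [0.6055, 0.0181, 0.1045]
orientation: [0.0, -0.019, 1.0, 0.0]
wrist_force: [-0.0, -0.1, -2.4]
finger_gap: 0.027
```

Call:
move_arm(
  commands=[
    [[0, 0, -0.1], [0, 0, 0], -0.8],
    [[0, 0, 0], [0, 0, 0], -0.8],
    [[0, 0, 0], [0, 0, 0], -0.2],
    [[0, 0, 0], [0, 0, 0], 0.1],
    [[0, 0, 0], [0, 0, 0], 0.2],
  ],
)

```text
clock: 16.6
tcp_pos: [0.6054, 0.0182, 0.1005]
orientation: [0.0, -0.019, 1.0, 0.0]
wrist_force: [0.5, -0.2, -0.7]
finger_gap: 0.051
```

Call:
move_arm(
  commands=[
    [[0, 0, 0.4], [0, 0, 0], 0.2],
    [[0, 0, 1], [0, 0, 0], 0.2],
    [[0, 0, 1], [0, 0, 0], 0.2],
    [[-0.3, -0.4, 0.5], [0, 0, 0], 0.2],
    [[-0.6, -0.9, 0], [0, 0, 0], 0.2],
  ],
)

```text
clock: 17.1
tcp_pos: [0.5724, -0.0331, 0.2204]
orientation: [0.004, -0.021, 1.0, -0.001]
wrist_force: [0.5, -1.1, 0.6]
finger_gap: 0.0511
```

Call:
move_arm(
  commands=[
    [[-0.6, -1, 0], [0, 0, 0], 0.2],
    [[-0.6, -1, 0], [0, 0, 0], 0.2],
    [[-0.6, -1, 0], [0, 0, 0], 0.2],
    [[-0.6, -1, 0], [0, 0, 0], 0.2],
    [[-0.4, -0.6, 0], [0, 0, 0], 0.2],
  ],
)

```text
clock: 17.6
tcp_pos: [0.4558, -0.2201, 0.2166]
orientation: [0.0, -0.018, 1.0, -0.0]
wrist_force: [0.3, 0.0, -0.9]
finger_gap: 0.0513
```

Call:
move_arm(
  commands=[
    [[0, 0, 0], [0, 0, 0], 0.3],
    [[0, 0, 0], [0, 0, 0], 0.3],
  ],
)

```text
clock: 17.8
tcp_pos: [0.4571, -0.2182, 0.2165]
orientation: [0.0, -0.019, 1.0, 0.0]
wrist_force: [0.3, 0.3, -1.0]
finger_gap: 0.0556
```

```bash
python3 -c "
from chk import *
chk(.6067,.0165,.01,'s10');chk(.6067,.0165,.01,'t10',(210,160,450,320,3.3),'top')"
```

```text
[ 0.45751571 -0.21765685  0.21648938] [-0.19275153 -0.40714023  0.54978507]
[ 0.45774599 -0.21722187  0.21643127] [ 0.20101591 -0.28424047  0.1009139 ]
```

View pics/s10.png

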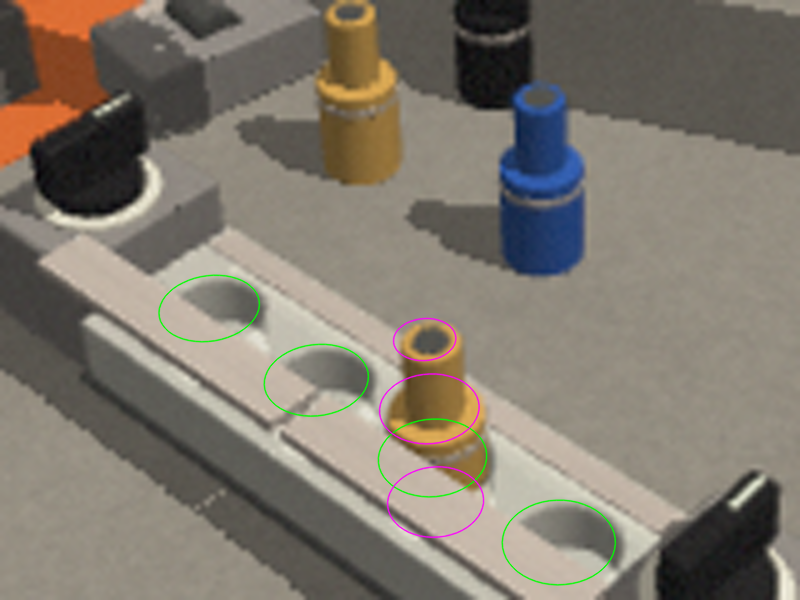

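View pics/t10.png

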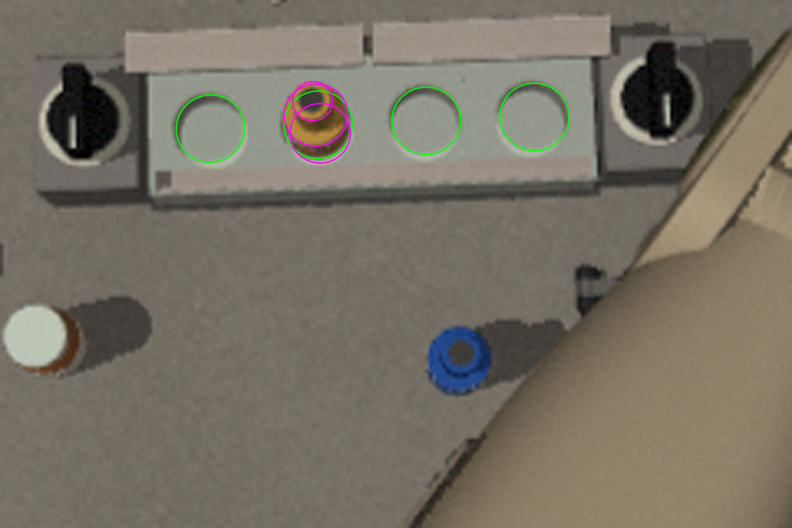

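Can A is fully home in bore 2. Its top ring is at (431,342), matching the prediction with the same bias as the bores. Can B hasn't moved, so go to it.

Call:
move_arm(
  commands=[
    [[-0.18, -0.12, -0.6], [0, 0, 0], 0.3],
    [[0, 0, -0.7], [0, 0, 0], 0.3],
    [[0, 0, -0.7], [0, 0, 0], 0.3],
    [[0, 0, -0.6], [0, 0, 0], 0.3],
    [[0, 0, -0.3], [0, 0, 0], 0.3],
  ],
)

```text
clock: 18.4
tcp_pos: [0.4497, -0.2206, 0.0982]
orientation: [-0.001, -0.021, 1.0, 0.001]
wrist_force: [0.7, 0.5, 0.3]
finger_gap: 0.0555
```

Call:
move_arm(
  commands=[
    [[0, 0, 0], [0, 0, 0], 0.3],
    [[0, 0, 0], [0, 0, 0], 0.3],
    [[0, 0, 0], [0, 0, 0], 0.3],
  ],
)

```text
clock: 18.7
tcp_pos: [0.4513, -0.223, 0.1017]
orientation: [0.001, -0.02, 1.0, -0.001]
wrist_force: [0.4, -0.4, 0.3]
finger_gap: 0.0559
```

```bash
python3 -c "
from look import *
s=env.get_state();print(s['tcp_pos'])
r=eyes.read_camera('scene'); crop(r,240,150,360,260,6,'s11')"
```

```text
[ 0.45127824 -0.22302215  0.10168789]
```

View pics/s11.png

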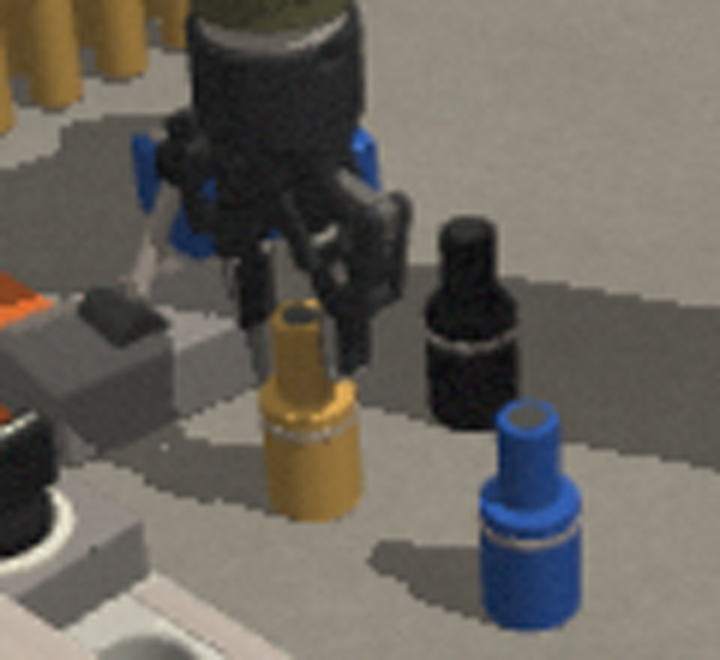

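The fingers straddle can B's neck at about (300,340). Lower and grip.

Call:
move_arm(
  commands=[
    [[-0.02, 0, -0.28], [0, 0, 0], 0.3],
    [[0, 0, 0], [0, 0, 0], 0],
    [[0, 0, 0], [0, 0, 0], -0.4],
    [[0, 0, 0], [0, 0, 0], -0.8],
    [[0, 0, 0], [0, 0, 0], -0.8],
  ],
)

```text
clock: 19.25
tcp_pos: [0.4491, -0.2225, 0.089]
orientation: [-0.0, -0.019, 1.0, 0.0]
wrist_force: [-0.2, 0.9, -1.6]
finger_gap: 0.0269
```

Call:
move_arm(
  commands=[
    [[0, 0, 0], [0, 0, 0], -0.8],
    [[0, 0, 0.5], [0, 0, 0], -0.8],
    [[0, 0, 1], [0, 0, 0], -0.8],
    [[0, 0, 1], [0, 0, 0], -0.8],
    [[0, 0, 0.8], [0, 0, 0], -0.8],
  ],
)

```text
clock: 19.75
tcp_pos: [0.4494, -0.2227, 0.223]
orientation: [0.0, -0.019, 1.0, -0.0]
wrist_force: [0.5, -0.6, -3.6]
finger_gap: 0.0269
```

Call:
move_arm(
  commands=[
    [[0.6, 0.6, 0], [0, 0, 0], -0.8],
    [[0.8, 0.8, 0], [0, 0, 0], -0.8],
    [[0.8, 0.8, 0], [0, 0, 0], -0.8],
    [[0.8, 0.8, 0], [0, 0, 0], -0.8],
    [[0.6, 0.6, 0], [0, 0, 0], -0.8],
  ],
)

```text
clock: 20.25
tcp_pos: [0.5947, -0.0766, 0.2206]
orientation: [-0.0, -0.02, 1.0, 0.0]
wrist_force: [-0.0, 0.1, -2.6]
finger_gap: 0.027
```

Call:
move_arm(
  commands=[
    [[0.41, 0.42, 0], [0, 0, 0], -0.8],
    [[0, 0, 0], [0, 0, 0], -0.8],
    [[0, 0, 0], [0, 0, 0], -0.8],
  ],
)

```text
clock: 20.55
tcp_pos: [0.6094, -0.0614, 0.2202]
orientation: [-0.001, -0.02, 1.0, 0.0]
wrist_force: [0.6, -0.7, -3.9]
finger_gap: 0.0273
```

Call:
move_arm(
  commands=[
    [[0.02, 0, -0.6], [0, 0, 0], -0.8],
    [[0, 0, -0.6], [0, 0, 0], -0.8],
    [[0, 0, -0.6], [0, 0, 0], -0.8],
    [[0, 0, -0.2], [0, 0, 0], -0.8],
    [[0, 0, 0], [0, 0, 0], -0.8],
  ],
)

```text
clock: 21.05
tcp_pos: [0.6089, -0.0624, 0.1398]
orientation: [-0.002, -0.019, 1.0, 0.0]
wrist_force: [-0.6, -0.1, -1.9]
finger_gap: 0.027
```

Call:
move_arm(
  commands=[
    [[0, 0, 0], [0, 0, 0], -0.8],
    [[0, 0, 0], [0, 0, 0], -0.8],
  ],
)

```text
clock: 21.25
tcp_pos: [0.6115, -0.0624, 0.1428]
orientation: [0.001, -0.019, 1.0, -0.0]
wrist_force: [0.3, 1.1, -3.6]
finger_gap: 0.0266
```

```bash
python3 -c "
from chk import *
z=env.get_state()['tcp_pos'][2]-.089
chk(.6113,-.0635,z,'s12');chk(.6113,-.0635,z,'t12',(270,160,430,260,5),'top')"
```

```text
[ 0.61145312 -0.06224103  0.14276883] [ 0.84876053  0.05889879 -2.8182138 ]
[ 0.61134671 -0.06210386  0.14256137] [-0.06622916 -0.27698459 -2.52411047]
```

View pics/s12.png

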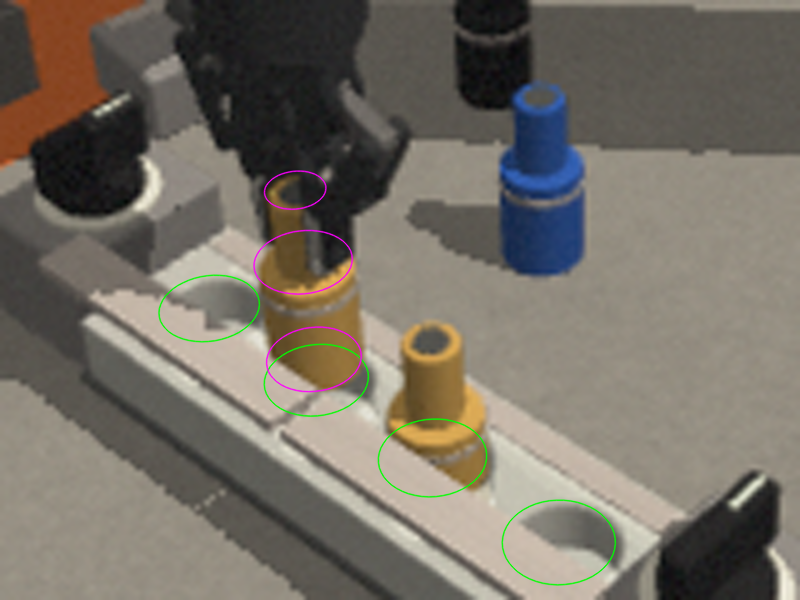

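View pics/t12.png

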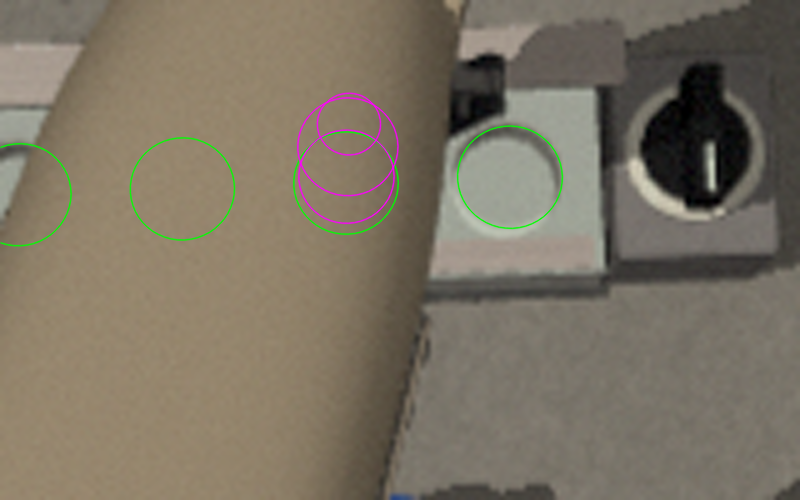

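Call:
move_arm(
  commands=[
    [[-0.035, 0.01, -0.2], [0, 0, 0], -0.8],
    [[0, 0, -0.2], [0, 0, 0], -0.8],
    [[0, 0, 0], [0, 0, 0], -0.8],
  ],
)

```text
clock: 21.65
tcp_pos: [0.6085, -0.0612, 0.1235]
orientation: [-0.001, -0.019, 1.0, 0.0]
wrist_force: [0.9, -0.1, -4.4]
finger_gap: 0.0269
```

Call:
move_arm(
  commands=[
    [[0, 0, -0.2], [0, 0, 0], -0.8],
    [[0, 0, -0.1], [0, 0, 0], -0.8],
    [[0, 0, 0], [0, 0, 0], -0.8],
  ],
)

```text
clock: 21.95
tcp_pos: [0.6087, -0.0612, 0.1121]
orientation: [-0.001, -0.019, 1.0, 0.0]
wrist_force: [-0.4, -0.1, -2.8]
finger_gap: 0.0272
```

Call:
move_arm(
  commands=[
    [[0, 0, 0], [0, 0, 0], -0.8],
    [[0, 0, -0.2], [0, 0, 0], -0.8],
    [[0, 0, 0], [0, 0, 0], -0.8],
  ],
)

```text
clock: 22.25
tcp_pos: [0.6086, -0.0613, 0.1041]
orientation: [-0.001, -0.019, 1.0, 0.0]
wrist_force: [-0.3, 0.2, -4.2]
finger_gap: 0.0272
```

Call:
move_arm(
  commands=[
    [[0, 0, 0], [0, 0, 0], -0.8],
    [[0, 0, 0], [0, 0, 0], -0.8],
  ],
)

```text
clock: 22.45
tcp_pos: [0.6091, -0.0614, 0.1052]
orientation: [-0.0, -0.019, 1.0, 0.0]
wrist_force: [-0.1, 0.3, -3.7]
finger_gap: 0.0269
```

Call:
move_arm(
  commands=[
    [[0, 0, -0.13], [0, 0, 0], -0.8],
    [[0, 0, 0], [0, 0, 0], -0.8],
    [[0, 0, 0], [0, 0, 0], -0.2],
    [[0, 0, 0], [0, 0, 0], 0.1],
    [[0, 0, 0], [0, 0, 0], 0.2],
  ],
)

```text
clock: 22.95
tcp_pos: [0.6096, -0.0615, 0.1005]
orientation: [0.001, -0.019, 1.0, -0.0]
wrist_force: [-0.8, -0.3, 0.6]
finger_gap: 0.0514
```

Call:
move_arm(
  commands=[
    [[0, 0, 0.4], [0, 0, 0], 0.2],
    [[0, 0, 1], [0, 0, 0], 0.2],
    [[0, 0, 1], [0, 0, 0], 0.2],
    [[0, -0.4, 0.3], [0, 0, 0], 0.2],
    [[0.05, -0.9, 0], [0, 0, 0], 0.2],
  ],
)

```text
clock: 23.45
tcp_pos: [0.6128, -0.1125, 0.2118]
orientation: [0.003, -0.021, 1.0, -0.001]
wrist_force: [0.2, -1.0, -0.3]
finger_gap: 0.0511
```

Call:
move_arm(
  commands=[
    [[0.05, -1, 0], [0, 0, 0], 0.2],
    [[0.1, -1, 0], [0, 0, 0], 0.2],
    [[0.1, -0.8, 0], [0, 0, 0], 0.2],
    [[0, 0, 0], [0, 0, 0], 0.2],
    [[0, 0, 0], [0, 0, 0], 0.2],
  ],
)

```text
clock: 23.95
tcp_pos: [0.6207, -0.2265, 0.2072]
orientation: [-0.0, -0.018, 1.0, 0.0]
wrist_force: [1.0, 0.1, -0.3]
finger_gap: 0.0512
```

```bash
python3 -c "
from chk import *
chk(.6113,-.0635,.01,'s13');chk(.6113,-.0635,.01,'t13',(210,160,450,320,3.3),'top')"
```

```text
[ 0.62072225 -0.2254643   0.20745299] [-0.12913889  0.48608993  0.27521282]
[ 0.62084117 -0.22477009  0.20765586] [ 0.59534276  0.82684683 -0.4411838 ]
```

View pics/s13.png

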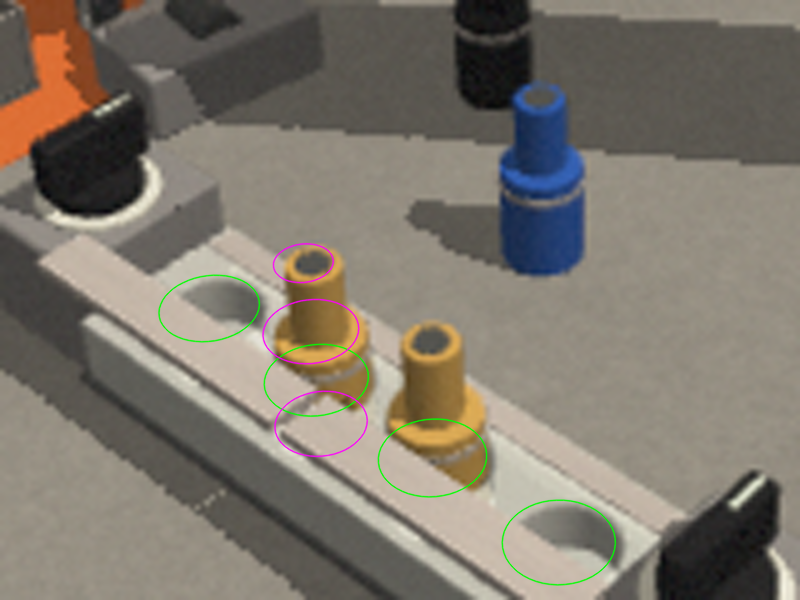

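View pics/t13.png

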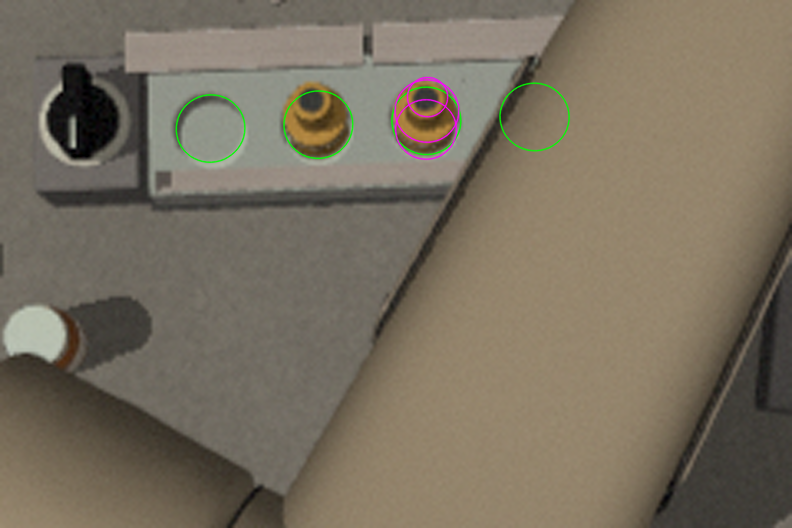

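Both cans stand home in bores 1 and 2. Now to close knob0.

Call:
move_arm(
  commands=[
    [[0, -0.07, -0.6], [0, 0, 0], 0.2],
    [[0, 0, -0.7], [0, 0, 0], 0.2],
    [[0, 0, -0.7], [0, 0, 0], 0.2],
    [[0, 0, -0.3], [0, 0, 0], 0.2],
    [[0, 0, 0], [0, 0, 0], 0.2],
  ],
)

```text
clock: 24.55
tcp_pos: [0.6199, -0.2264, 0.114]
orientation: [-0.002, -0.02, 1.0, 0.001]
wrist_force: [1.0, -0.0, 0.6]
finger_gap: 0.0515
```

Call:
move_arm(
  commands=[
    [[0, 0, 0], [0, 0, 0], 0.2],
    [[0, 0, 0], [0, 0, 0], 0.2],
    [[0, 0, 0], [0, 0, 0], 0.2],
  ],
)

```text
clock: 24.85
tcp_pos: [0.6221, -0.2286, 0.1177]
orientation: [0.001, -0.02, 1.0, -0.001]
wrist_force: [0.1, 0.7, 1.0]
finger_gap: 0.0516
```

Call:
move_arm(
  commands=[
    [[0, 0.02, -0.17], [0, 0, 0], 0.2],
    [[0, 0, 0], [0, 0, 0], -0.4],
    [[0, 0, 0], [0, 0, 0], -1],
    [[0, 0, 0], [0, 0, 0], -1],
    [[0, 0, 0], [0, 0, 0], -1],
  ],
  newtons=50,
)

```text
clock: 25.35
tcp_pos: [0.621, -0.2275, 0.1091]
orientation: [-0.0, -0.019, 1.0, 0.0]
wrist_force: [-0.3, 0.2, 0.3]
finger_gap: 0.0152
```

Call:
move_arm(
  commands=[
    [[0, 0, 0], [0, 0, -1], -1],
    [[0, 0, 0], [0, 0, -1], -1],
    [[0, 0, 0], [0, 0, -1], -1],
    [[0, 0, 0], [0, 0, -1], -1],
    [[0, 0, 0], [0, 0, -1], -1],
  ],
)

```text
clock: 25.85
tcp_pos: [0.621, -0.2273, 0.1092]
orientation: [-0.0, 0.326, 0.945, 0.0]
wrist_force: [-1.9, 1.3, 1.1]
finger_gap: 0.0153
```

Call:
move_arm(
  commands=[
    [[0, 0, 0], [0, 0, -1], -1],
    [[0, 0, 0], [0, 0, -1], -1],
    [[0, 0, 0], [0, 0, -1], -1],
    [[0, 0, 0], [0, 0, -1], -1],
    [[0, 0, 0], [0, 0, 0], -1],
  ],
)

```text
clock: 26.35
tcp_pos: [0.6211, -0.2272, 0.1092]
orientation: [-0.0, 0.571, 0.821, 0.0]
wrist_force: [-0.0, 0.6, -0.3]
finger_gap: 0.0149
```

```bash
python3 -c "
from look import *
s=env.get_state();print(s['tcp_pos'],s['ft_torque'],s['wrist_force'])
o=s['orientation'];print(2*np.arctan2(o[2],o[1])-np.pi/2)
r=eyes.read_camera('scene'); crop(r,200,130,400,280,4,'s14')"
```

```text
[ 0.62110794 -0.22718642  0.10916211] [0.01546889 0.06843109 0.6850809 ] [-0.04945486  0.62821051 -0.34132554]
0.3546732377264403
```

View pics/s14.png

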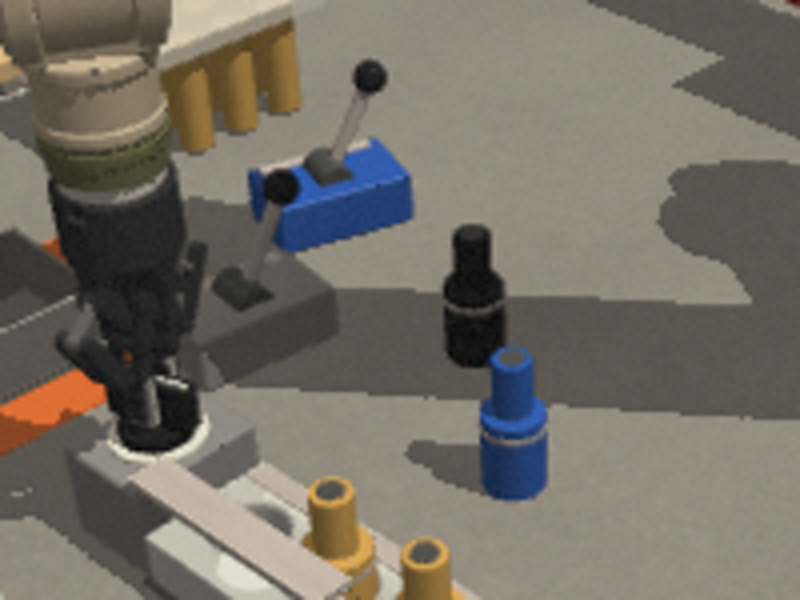

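Knob0 is hard against its locked stop, with 0.69 N m reaction and keeper0 slid over can B's shoulder. Release and go to knob1.

Call:
move_arm(
  commands=[
    [[0, 0, 0], [0, 0, 0.2], 0.2],
    [[0, 0, 0], [0, 0, 0], 0.2],
    [[0, 0, 0], [0, 0, 0], 0.2],
    [[0, 0, 0.5], [0, 0, 0], 0.2],
    [[0, 0, 1], [0, 0, 0], 0.2],
  ],
)

```text
clock: 26.9
tcp_pos: [0.619, -0.2265, 0.1659]
orientation: [-0.004, 0.56, 0.828, -0.0]
wrist_force: [1.0, -1.0, 1.1]
finger_gap: 0.0512
```

Call:
move_arm(
  commands=[
    [[0, 0, 1], [0, 0, 0.8], 0.2],
    [[-0.05, 0.9, 0.2], [0, 0, 1], 0.2],
    [[-0.06, 1, 0], [0, 0, 1], 0.2],
    [[-0.06, 1, 0], [0, 0, 1], 0.2],
    [[-0.06, 1, 0], [0, 0, 1], 0.2],
  ],
)

```text
clock: 27.4
tcp_pos: [0.6119, -0.0703, 0.2175]
orientation: [0.0, 0.254, 0.967, 0.0]
wrist_force: [0.2, 0.7, -0.7]
finger_gap: 0.0513
```

Call:
move_arm(
  commands=[
    [[-0.06, 1, 0], [0, 0, 1], 0.2],
    [[-0.06, 1, 0], [0, 0, 1], 0.2],
    [[-0.06, 1, 0], [0, 0, 1], 0.2],
    [[-0.06, 1, 0], [0, 0, 1], 0.2],
    [[-0.06, 1, 0], [0, 0, 0], 0.2],
  ],
)

```text
clock: 27.9
tcp_pos: [0.5998, 0.1301, 0.2174]
orientation: [0.0, -0.021, 1.0, 0.0]
wrist_force: [1.1, 0.2, 0.2]
finger_gap: 0.0512
```

Call:
move_arm(
  commands=[
    [[-0.06, 1, 0], [0, 0, 0], 0.2],
    [[0, 0.3, 0], [0, 0, 0], 0.2],
    [[0, 0, 0], [0, 0, 0], 0.2],
    [[0, 0, 0], [0, 0, 0], 0.2],
  ],
)

```text
clock: 28.3
tcp_pos: [0.5977, 0.1799, 0.2171]
orientation: [-0.0, -0.019, 1.0, -0.0]
wrist_force: [0.5, -0.5, -0.3]
finger_gap: 0.0515
```

```bash
python3 -c "
from look import *
s=env.get_state();print(s['tcp_pos'])
o=s['orientation'];print(2*np.arctan2(o[2],o[1])-np.pi/2)
r=eyes.read_camera('top'); crop(r,210,160,440,280,3.4,'t15')"
```

```text
[0.59765534 0.17986948 0.21706256]
1.6096810024756287
```

View pics/t15.png

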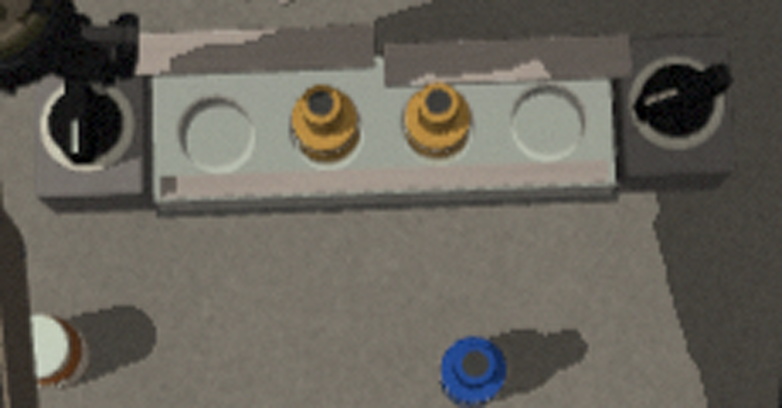

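Knob0 stays locked. Descend on knob1.

Call:
move_arm(
  commands=[
    [[0, 0.1, -0.6], [0, 0, 0], 0.2],
    [[0, 0, -0.7], [0, 0, 0], 0.2],
    [[0, 0, -0.7], [0, 0, 0], 0.2],
    [[0, 0, -0.4], [0, 0, 0], 0.2],
    [[0, 0, 0], [0, 0, 0], 0.2],
  ],
)

```text
clock: 28.85
tcp_pos: [0.5959, 0.1822, 0.1182]
orientation: [-0.003, -0.018, 1.0, -0.001]
wrist_force: [-0.8, -0.3, -0.5]
finger_gap: 0.051
```

Call:
move_arm(
  commands=[
    [[0, 0, 0], [0, 0, 0], 0.2],
    [[0, 0, 0], [0, 0, 0], 0.2],
    [[0, 0, 0], [0, 0, 0], 0.2],
  ],
)

```text
clock: 29.15
tcp_pos: [0.5986, 0.1843, 0.1227]
orientation: [0.001, -0.019, 1.0, 0.0]
wrist_force: [-0.6, -0.8, -0.9]
finger_gap: 0.0513
```

Call:
move_arm(
  commands=[
    [[-0.02, -0.01, -0.3], [0, 0, 0], 0.2],
    [[0, 0, 0], [0, 0, 0], -0.4],
    [[0, 0, 0], [0, 0, 0], -1],
    [[0, 0, 0], [0, 0, 0], -1],
    [[0, 0, 0], [0, 0, 0], -1],
  ],
)

```text
clock: 29.65
tcp_pos: [0.5964, 0.1839, 0.109]
orientation: [-0.0, -0.019, 1.0, -0.0]
wrist_force: [-1.5, -2.0, 0.5]
finger_gap: 0.015
```

Call:
move_arm(
  commands=[
    [[0, 0, 0], [0, 0, -1], -1],
    [[0, 0, 0], [0, 0, -1], -1],
    [[0, 0, 0], [0, 0, -1], -1],
    [[0, 0, 0], [0, 0, -1], -1],
    [[0, 0, 0], [0, 0, -1], -1],
  ],
)

```text
clock: 30.15
tcp_pos: [0.5965, 0.1843, 0.1091]
orientation: [-0.0, 0.326, 0.945, 0.0]
wrist_force: [-2.7, -0.2, -0.2]
finger_gap: 0.015
```

Call:
move_arm(
  commands=[
    [[0, 0, 0], [0, 0, -1], -1],
    [[0, 0, 0], [0, 0, -1], -1],
    [[0, 0, 0], [0, 0, -1], -1],
    [[0, 0, 0], [0, 0, -1], -1],
    [[0, 0, 0], [0, 0, 0], -1],
  ],
)

```text
clock: 30.65
tcp_pos: [0.5968, 0.1845, 0.109]
orientation: [0.0, 0.571, 0.821, 0.0]
wrist_force: [0.2, -0.1, -1.6]
finger_gap: 0.0153
```

```bash
python3 -c "
from look import *
s=env.get_state();print(s['tcp_pos'],s['ft_torque'],s['wrist_force'])"
```

```text
[0.59680891 0.18450873 0.10904339] [-0.04098443 -0.17157322  0.76836278] [ 0.19542114 -0.05621375 -1.60016109]
```

Call:
move_arm(
  commands=[
    [[0, 0, 0], [0, 0, 0.2], 0.2],
    [[0, 0, 0], [0, 0, 0], 0.2],
    [[0, 0, 0], [0, 0, 0], 0.2],
    [[0, 0, 0.5], [0, 0, 0], 0.2],
    [[0, 0, 1], [0, 0, 0], 0.2],
  ],
)

```text
clock: 31.15
tcp_pos: [0.5944, 0.1837, 0.1663]
orientation: [-0.003, 0.56, 0.828, -0.002]
wrist_force: [0.5, 0.9, -0.2]
finger_gap: 0.051
```

Call:
move_arm(
  commands=[
    [[0, 0, 1], [0, 0, 0], -1],
    [[-0.4, -0.4, 1], [0, 0, 0], -1],
    [[-0.45, -1, 0], [0, 0, 0], -1],
    [[-0.45, -1, 0], [0, 0, 0], -1],
    [[-0.45, -1, 0], [0, 0, 0], -1],
  ],
)

```text
clock: 31.65
tcp_pos: [0.5263, 0.0471, 0.2499]
orientation: [0.001, 0.56, 0.829, 0.0]
wrist_force: [0.7, -0.8, 0.0]
finger_gap: 0.0003
```

Call:
move_arm(
  commands=[
    [[-0.45, -1, 0], [0, 0, 0], -1],
    [[-0.45, -1, 0], [0, 0, 0], -1],
    [[-0.45, -1, 0], [0, 0, 0], -1],
    [[-0.45, -1, 0], [0, 0, 0], -1],
    [[-0.45, -1, 0], [0, 0, 0], -1],
  ],
)

```text
clock: 32.15
tcp_pos: [0.4359, -0.1533, 0.2496]
orientation: [0.001, 0.56, 0.828, 0.0]
wrist_force: [0.8, -0.6, -0.6]
finger_gap: 0.0001
```

```bash
python3 -c "
from look import *
s=env.get_state();print(s['tcp_pos'])
r=snap('top','t16'); crop(r,210,160,440,280,3.4,'t16c')
print(ray(r,507.5,350,.12),ray(r,403,306,.105),ray(r,490,328,.045))
r=eyes.read_camera('scene'); crop(r,200,130,400,380,2.4,'s16')"
```

```text
[ 0.43588626 -0.15331423  0.24962138]
[ 0.25807196 -0.43813177  0.12      ] [ 0.34790631 -0.21246959  0.105     ] [ 0.30280131 -0.42316212  0.045     ]
```

View pics/s16.png

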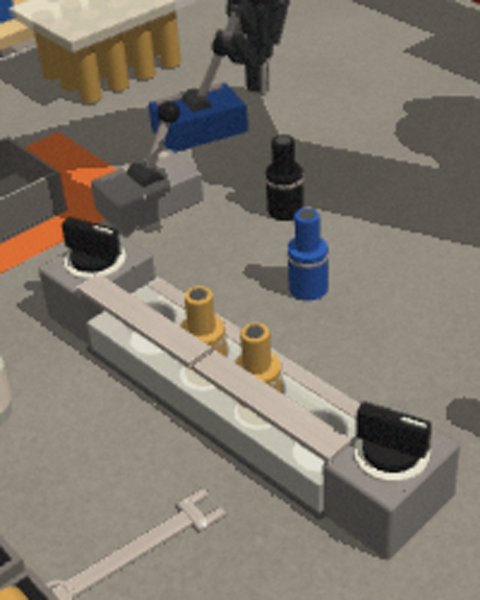

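View pics/t16.png

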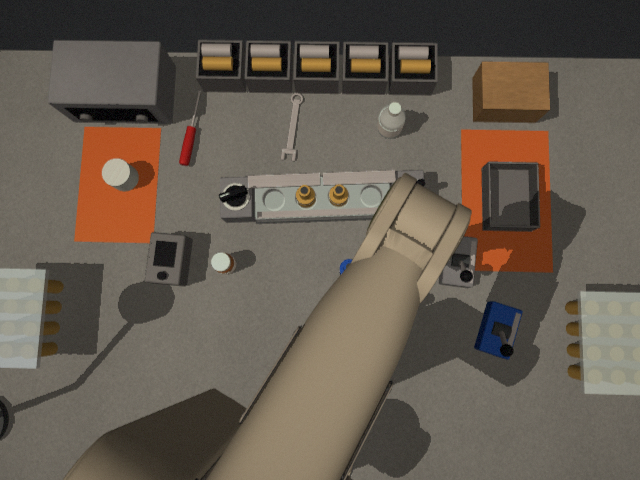

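Both knobs are locked, with both keepers over the can shoulders, and the toggle is off. Now move to the near side of the toggle.

Call:
move_arm(
  commands=[
    [[-0.35, -1, 0], [0, 0, 0], -1],
    [[-0.35, -1, 0], [0, 0, 0], -1],
    [[-0.35, -1, 0], [0, 0, 0], -1],
    [[-0.35, -1, 0], [0, 0, 0], -1],
    [[-0.35, -0.85, 0], [0, 0, 0], -1],
  ],
)

```text
clock: 32.75
tcp_pos: [0.3664, -0.3475, 0.2495]
orientation: [0.001, 0.56, 0.828, -0.0]
wrist_force: [0.8, 0.3, 0.3]
finger_gap: -0.0001
```

Call:
move_arm(
  commands=[
    [[0, 0, 0], [0, 0, 0], -1],
    [[0, 0, -0.7], [0, 0, 0], -1],
    [[0, 0, -0.7], [0, 0, 0], -1],
    [[0, 0, -0.7], [0, 0, 0], -1],
    [[0, 0, -0.6], [0, 0, 0], -1],
  ],
)

```text
clock: 33.25
tcp_pos: [0.3671, -0.3445, 0.14]
orientation: [-0.0, 0.56, 0.829, 0.0]
wrist_force: [-0.0, 0.2, 0.5]
finger_gap: -0.0002
```

```bash
python3 -c "
from look import *
s=env.get_state();print(s['tcp_pos'])
r=eyes.read_camera('top'); crop(r,380,200,540,320,5,'t17')
r=eyes.read_camera('scene'); crop(r,200,130,320,230,6,'s17')"
```

```text
[ 0.36709847 -0.34449036  0.1399786 ]
```

View pics/s17.png

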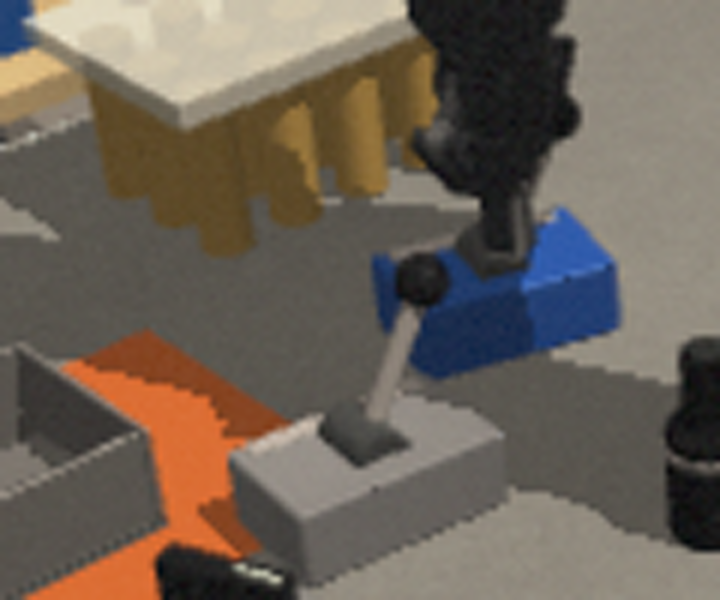

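View pics/t17.png

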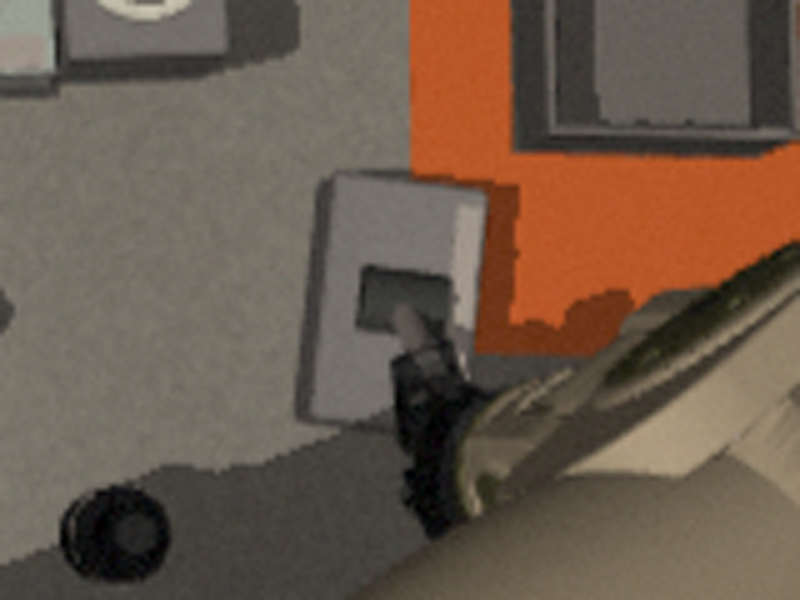

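Call:
move_arm(
  commands=[
    [[0, -0.13, -0.25], [0, 0, 0], -1],
    [[0.3, -0.03, 0], [0, 0, 0], -1],
    [[0.4, -0.04, 0], [0, 0, 0], -1],
    [[0.4, -0.04, 0], [0, 0, 0], -1],
    [[0.3, -0.04, 0], [0, 0, 0], -1],
  ],
)

```text
clock: 33.85
tcp_pos: [0.4246, -0.3587, 0.1332]
orientation: [0.002, 0.561, 0.828, -0.001]
wrist_force: [-2.1, -1.3, 2.2]
finger_gap: -0.0001
```

Call:
move_arm(
  commands=[
    [[0.3, -0.03, 0], [0, 0, 0], -1],
    [[0.3, -0.03, 0], [0, 0, 0], -1],
    [[0.25, -0.02, 0], [0, 0, 0], -1],
    [[0, 0, 0], [0, 0, 0], -1],
  ],
)

```text
clock: 34.25
tcp_pos: [0.4582, -0.3601, 0.1308]
orientation: [0.0, 0.56, 0.829, 0.0]
wrist_force: [-0.2, 0.6, -1.6]
finger_gap: 0.0
```

Call:
move_arm(
  commands=[
    [[-0.6, 0, 0], [0, 0, 0], -1],
    [[-0.5, 0, 0.8], [0, 0, 0], -1],
    [[-0.3, -0.5, 1], [0, 0, 0], -1],
    [[-0.8, -0.8, 0.5], [0, 0, 0], -1],
    [[0, 0, 0], [0, 0, 0], -1],
  ],
)

```text
clock: 34.75
tcp_pos: [0.367, -0.4167, 0.2267]
orientation: [0.003, 0.562, 0.827, -0.002]
wrist_force: [0.8, 0.8, -0.3]
finger_gap: 0.0002
```

Call:
move_arm(
  commands=[
    [[-0.7, -0.8, 0], [0, 0, 0], -1],
    [[-0.5, -0.8, 0], [0, 0, 0], -1],
    [[0, -0.5, 0], [0, 0, 0], -1],
    [[0, 0, 0], [0, 0, 0], -1],
  ],
)

```text
clock: 35.15
tcp_pos: [0.3199, -0.4979, 0.2219]
orientation: [-0.0, 0.562, 0.827, 0.0]
wrist_force: [-0.2, 0.1, -0.2]
finger_gap: -0.0001
```

```bash
python3 -c "
from look import *
s=env.get_state();print(s['tcp_pos'])
r=eyes.read_camera('top'); crop(r,200,160,480,300,2.8,'t18')
r=eyes.read_camera('scene'); crop(r,200,130,440,330,3.3,'s18')"
```

```text
[ 0.31988573 -0.49793146  0.22193381]
```

View pics/s18.png

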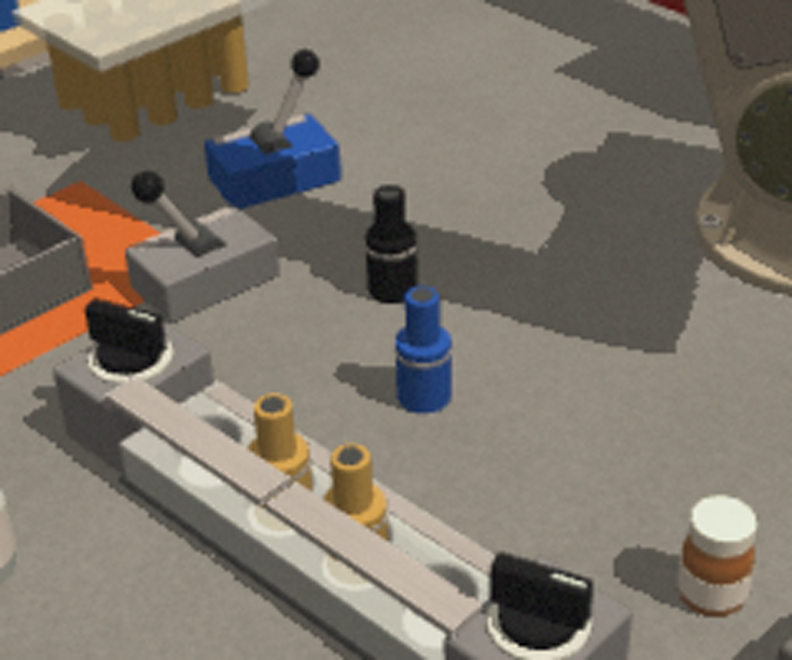

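View pics/t18.png

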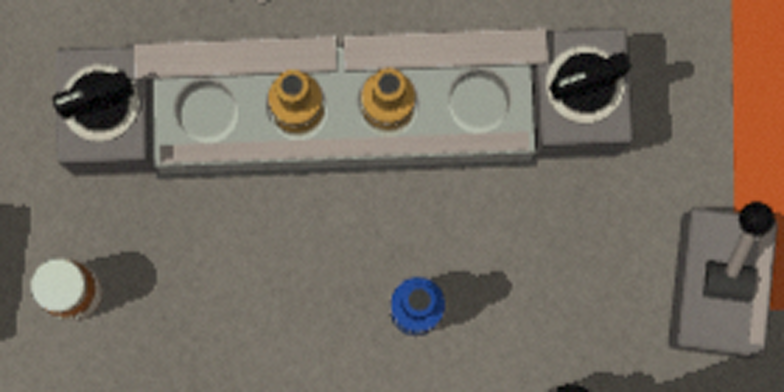

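The toggle is on: its ball is at (147,186) in the scene crop, leaning away. Both knobs are locked, both cans are home, the jar stands and the arm is clear. Handing in.

```bash
python3 -c "
from look import *
print(job.hand_in())"
```

```text
the job is handed in; nothing more can be done
None
```

The job is done and handed in at about 35 s on the robot's clock; the hand-in gave no verdict.

**What I did:** I switched the isolator off and turned both knobs back to their open stops. Only two brass canisters were on the bench, and I stood them in bores 2 and 1. I then turned both knobs clockwise to their locked stops and switched the isolator back on.

**Last checks:**
- **Knobs:** in the final pictures both grip bars are in the locked position and both keepers lie over the canister shoulders. Each knob pushed back with about 0.7 N m at its stop before I let go.
- **Canisters:** both stand upright and at full depth in their bores.
- **Isolator:** the toggle leans away from the robot, which is on.
- **Bystanders:** the jar is standing, the look-alikes were not touched, and the arm is clear of everything.

**Disagreements:** no check failed. The two cameras differed by about 1–2 mm, within the stated calibration. I did not see any canister get knocked aside. Knob and toggle angles were judged from pictures and wrist torque, because the state does not report them.

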